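Stack the slide cases into one column

ROBOT

A 7-joint arm with a two-finger parallel gripper is mounted at the origin on a cart in front of the work surface, level with it; the furniture and walls round the work are solid. World frame = base frame: x ahead of the robot, y to its left, z up, the work surface at z = 0. Lengths are in m, angles in rad, forces in N, time in s.
With the tool pointing down it reaches from about 0.425 to 0.95 m from the base axis. Payload 4.7 kg.
Tool frame: the origin (TCP) lies at the very end of the fingers, on their centre line; the grasp point (between the pads) lies 19 mm behind it (r.pinch_z is the distance from the TCP to the grasp point, in m); z points along the fingers, y is the direction in which the jaws open and shut (so a half turn about z gives the same grasp; the last joint's range is limited). The gripper opens to 85 mm and grips with 20 to 120 N. Pads are 22 mm wide; open, the fingers measure 114 mm over their backs; the gripper's body (76 mm by 85 mm) begins 54 mm behind the grasp point. The pads swing forward as they close: fully open they stand 13 mm farther back than shut.
Start: joints at [1.259, 0.469, -0.049, 1.532, 0.024, 1.141, -0.082], TCP at [0.188, -0.648, 0.231] pointing down, gripper open.
Joint ranges: [-2.59, 2.59], [-0.33, 1.99], [-1.39, 1.29], [0.1, 2.45], [-1.04, 4.18], [0.21, 1.99], [-2.66, 2.66]. Speed limits (rad/s): [2.57, 2.57, 3.14, 3.14, 3.14, 3.14, 3.14].

INTERFACE

Orientations are given as a 3x3 rotation matrix whose columns are the frame's x, y, z axes.
In Python, from workcell import status, cams, workorder, r gives the robot as it stands.
- The arm moves only by the tool step_arm, never from a script. Its arguments are lists of equal length, an entry for each row: "dp": the shift along the tool's x, y, z in mm, a list of three; "yaw": the turn about the tool's z in rad; "hand": the finger opening in mm, from 0 to 85.4. In form: {"dp": [[x, y, z], ...], "yaw": [yaw, ...], "hand": [hand, ...]}. A call has 1 to 10 rows; each row shifts and turns the commanded pose from where the row before left it, along the tool's axes as they then stand; what a row does not reach is not made up. A row lasts 1/12 s, in which the tool goes at most 41.7 mm and 7.16 degrees, less where a joint would pass 70% of its speed; a pose out of reach is approached as far as the arm can. A call with a gripper value outside its range is refused whole. The fingers move at their own pace and stop on an object; the grip force is fixed at half the most. Time passes only in rows, so rows that do not move let the fingers close. It gives the time, the measured TCP pose, the force and the opening at its end, in the units of the state.
- status.observe(): the state, without advancing time (a new reading comes with each control period).
- cams.get_image(name): name is "scene" or "top" or "wrist"; returns (picture, depth): 420x560x3 uint8, red, green, blue; 420x560 float32, m along the optical axis (not along the pixel's ray), 0 where there is no reading.
- cams.calibration(name): a dict with "fx", "fy", "cx", "cy" (pixels), "origin" and "orientation" of the camera in the world; the wrist camera has in their place "T_tool_cam" (4x4, takes a point from camera to tool coordinates, whose origin is the TCP and whose axes are the flange's). Camera axes: x right, y up, looking along -z (the intrinsics and any distortion apply to the point x, -y, -z); pixel columns grow to the right and rows downward; lengths in m; the calibration is good to about 2 mm. A picture is of the moment at which its call begins: read the wrist's pose just before it. calibration takes no time and is no camera call.
- workorder.job_done(): hands the job in, once; it reports no verdict.
The state is a dict: "t": time; "joint_positions": joint angles; "qd": joint speeds; "joint_torque": joint torques, N m; "eef_pos": TCP position; "tcp_rot": TCP orientation; "force": force on the tool from outside, world axes, zero at the start; "wrist_torque": the same for the moment, N m; "opening": opening from 0.0 (shut) to 1.0 (fully open).
Only numpy, scipy, OpenCV 4.12 (cv2) and the standard library are available. Lean on these libraries where they do the work, as an engineer would, in place of code of your own. Each camera call takes 0.05 s, during which the arm holds its last target.

TASK

Stack the three closed slide cases into one square column where the green-lidded one lies: first set the white-lidded case squarely on the green one. Then take the orange-lidded case, which stands on its end, tip it towards you under control (do not let it fall over) until it lies flat on the bench with its lid up, and let go of it; then take it again and set it squarely on top of the white one, all edges lined up and lids up. Do not drop a case, leave the green case where it is, and do not disturb the bottles and the beaker.

Things in the scene. Friction and masses are not known exactly. Their poses are not given: they have to be found in the camera images.
- green_case: Closed rigid box, green lid half on a grey tray half, 80 x 60 x 46 mm (own x, y, z), about 0.2 kg, flat top and underside, blank paper label on the lid, steel clasp on its -x end. Origin: centre of the underside; z points from underside to lid, x along its length. Lies lid up on the work surface (z = 0): the bottom of the column. All three cases are gripped across their 60 mm width.
- white_case: The same case (80 x 60 x 46 mm, same origin and axes) with a white lid. Lies flat, lid up, on the work surface.
- orange_case: Same case (80 x 60 x 46 mm, same origin and axes), orange lid. First stands on its hinge end, clasp end up, own x down, 80 mm tall; origin 40 mm up, in the middle of the upright underside face. The lid faces roughly away from the robot, so tipping it towards the robot lays it lid up; the bench is free there (its front edge is at x = 0.34). Gripped across the width near the top it can also turn between the pads while held.
- bottle_yellow: Bystander: upright plastic bottle with yellow cap, 40 mm across, 87 mm tall, origin at the centre of its underside. Leave alone.
- bottle_red: Bystander: upright plastic bottle with red cap, 40 mm across, 87 mm tall, origin at the centre of its underside. Leave alone.
- glass_beaker: Bystander: small glass beaker, 52 mm across, 68 mm tall, origin at the centre of its underside. Leave alone.
- level_mark (a point): Fixed, keep clear: near right foot corner of an upright black and yellow bar, 30 x 40 mm in plan, 335 mm tall, behind and to the left of the orange case.
- boxes_mark (a point): Fixed, keep clear: middle of the front foot of a stack of blue boxes, 170 mm wide, 380 mm tall, which extends away from the robot.
- reader_mark (a point): Fixed, keep clear: front (robot side) of a white round instrument, about 210 mm across, 130 mm tall, which extends away from the robot.
- spinner_mark (a point): Fixed, keep clear: front of a small round centrifuge, about 150 mm across, 130 mm tall, which extends away from the robot.
- mixer_mark (a point): Fixed, keep clear: front of a dark mixer, 135 mm wide, 91 mm tall (121 mm at its middle), which extends away from the robot.
- analyser_mark (a point): Fixed, keep clear: near left front corner of a white cabinet-like instrument with a screen, 280 mm tall, which extends to the right and away from the robot.

How it is judged:
By the outcome, as a careful person would: the job done as asked, in the order asked, and still so for the second after the job is handed in, with the robot touching nothing.
It also fails if it takes over 72 s, if anything falls off the work surface, if the arm or the gripper's body presses on something with over 40 N, if the wrist force passes 120 N, or if a joint passes its speed limit or range.

## Working session

There is one attempt and no reset: what is moved stays moved. The work goes in short steps, Python scripts to look and compute and a tool call to move; the robot and the scene stay as the last step left them, time stands still between calls to the robot, and variables do not carry over. Pictures are saved under pics/ and viewed, and the job is handed in when it is done.

Besides the shell and the picture viewer there is one more tool, called after "Emit:" in YAML: its name, and indented under it one key for each argument. step_arm: Moves the arm, as the interface text tells. Its arguments: {"type":"object","properties":{"dp":{"type":"array","items":{"type":"array","items":{"type":"number"}}},"yaw":{"type":"array","items":{"type":"number"}},"hand":{"type":"array","items":{"type":"number"}}},"required":["dp","yaw","hand"]}

```bash
ls; mkdir -p pics
cat > h.py <<'E'
import numpy as np,cv2,sys
sys.path.insert(0,'.')
from workcell import status,cams,workorder,r
def grab(n):
    s=status.observe(); im,d=cams.get_image(n); c=cams.calibration(n)
    if 'T_tool_cam' in c:
        T=np.eye(4);T[:3,:3]=s['tcp_rot'];T[:3,3]=s['eef_pos'];W=T@np.array(c['T_tool_cam'])
    else:
        W=np.eye(4);W[:3,:3]=c['orientation'];W[:3,3]=c['origin']
    return im,d,c,W,s
def world(c,W,d,dist=None):
    h,w=d.shape;u,v=np.meshgrid(np.arange(w),np.arange(h))
    k=c.get('distortion',c.get('dist'))
    p=np.stack([(u-c['cx'])/c['fx']*d,-(v-c['cy'])/c['fy']*d,-d],-1)
    P=p@W[:3,:3].T+W[:3,3]
    P[d<=0]=np.nan
    return P
def save(im,n): cv2.imwrite('pics/'+n,cv2.cvtColor(im,cv2.COLOR_RGB2BGR))
E
python3 - <<'E'
from h import *
for n in ['scene','top','wrist']:
    im,d,c,W,s=grab(n);save(im,n+'0.png');print(n,c);np.savez('%s0.npz'%n,im=im,d=d,W=W)
print(s)
E
```

```text
pics
scene {'fx': 486.93647699143844, 'fy': 486.93647699143844, 'cx': 273.58670823920306, 'cy': 214.34413122928194, 'origin': array([-0.24006349,  0.59258833,  1.17129649]), 'orientation': array([[-0.60319091,  0.62715512, -0.49278512],
       [-0.79746795, -0.46310926,  0.38674885],
       [ 0.01433817,  0.62626374,  0.77947941]])}
top {'fx': 484.6442044121207, 'fy': 484.6442044121207, 'cx': 276.62498707465187, 'cy': 211.3244701140909, 'origin': array([0.13410011, 0.04060269, 1.67766252]), 'orientation': array([[ 0.02477174,  0.97929689, -0.20090786],
       [-0.99968531,  0.02506145, -0.00110177],
       [ 0.00395608,  0.20087192,  0.97960952]])}
wrist {'fx': 366.4769830967272, 'fy': 366.4769830967272, 'cx': 283.1903179751438, 'cy': 211.36448553653352, 'T_tool_cam': array([[ 4.93014118e-04,  9.54135233e-01,  2.99375542e-01,
         7.63934387e-02],
       [ 9.99999800e-01, -5.89362478e-04,  2.31540242e-04,
        -3.78958257e-06],
       [ 3.97361414e-04,  2.99375368e-01, -9.54135332e-01,
        -1.44076863e-01],
       [ 0.00000000e+00,  0.00000000e+00,  0.00000000e+00,
         1.00000000e+00]])}
{'t': 0.1, 'joint_positions': array([ 1.25908213,  0.46934764, -0.04860774,  1.53356401,  0.02408385,
        1.14100016, -0.08229669]), 'qd': array([ 0.00146647, -0.00185684, -0.00040033, -0.00317535, -0.000232  ,
       -0.00229399,  0.00084894]), 'joint_torque': array([ 7.73590564e-04, -5.11518216e+01, -4.69620642e-02, -2.38391912e+01,
        1.07891683e-02,  4.31047491e-03,  1.22629859e-05]), 'eef_pos': array([ 0.18824489, -0.64767765,  0.23037969]), 'tcp_rot': array([[ 9.60263643e-01,  2.79094004e-01, -5.22066067e-04],
       [ 2.79094490e-01, -9.60262220e-01,  1.65396358e-03],
       [-3.97090015e-05, -1.73394686e-03, -9.99998496e-01]]), 'force': array([-0.29234085,  0.0955669 , -1.20998029]), 'wrist_torque': array([-0.00125383, -0.00661778,  0.00591951]), 'opening': 1.0001975684711981}
```

View pics/scene0.png

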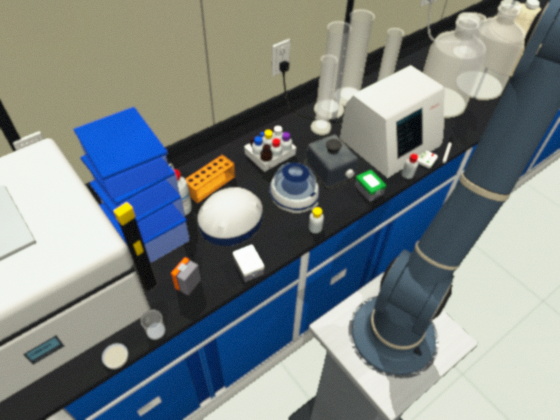

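View pics/top0.png

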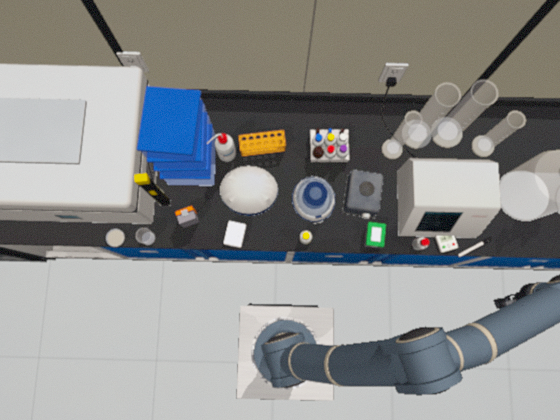

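The scene view shows green at about (371,184), white at (249,262) and orange standing at (185,276). In the top view they are at (375,234), (235,234) and (187,216). The next step is coarse positions.

```bash
cat > m.py <<'E'
from h import *
for n in ['scene','top']:
    z=np.load(n+'0.npz');im,d,W=z['im'],z['d'],z['W'];c=cams.calibration(n);P=world(c,W,d)
    hsv=cv2.cvtColor(im,cv2.COLOR_RGB2HSV);H,S,V=[hsv[...,i] for i in range(3)]
    M={'green':(H>45)&(H<75)&(S>130)&(V>90),'orange':(H>3)&(H<18)&(S>140)&(V>110),'white':(S<40)&(V>190),'yellow':(H>22)&(H<33)&(S>150)&(V>150),'red':((H<3)|(H>174))&(S>150)&(V>120)}
    for k,m in M.items():
        m=m&(P[...,0]>.3)&(P[...,0]<.75)&(P[...,2]<.4)&(P[...,2]>-.02)
        if k=='white': m&=(P[...,2]<.06)&(P[...,2]>.03)
        nn,L,st,ce=cv2.connectedComponentsWithStats(m.astype('uint8'))
        for i in range(1,nn):
            if st[i,4]<12: continue
            q=P[L==i];print(n,k,st[i,4],ce[i].round(),np.nanmedian(q,0).round(3),np.nanmin(q,0).round(3),np.nanmax(q,0).round(3), cv2.minAreaRect(q[~np.isnan(q[:,0]),:2].astype('f4')))
E
python3 m.py
python3 - <<'E'
from h import *
for n,b in [('scene',(140,220,290,320)),('top',(150,190,260,260))]:
    im=np.load(n+'0.npz')['im'];x0,y0,x1,y1=b
    save(cv2.resize(im[y0:y1,x0:x1],None,fx=5,fy=5,interpolation=cv2.INTER_CUBIC),n+'_crop.png')
E
```

```text
scene green 276 [370. 181.] [ 0.4   -0.293  0.043] [ 0.355 -0.369 -0.008] [ 0.472 -0.259  0.052] ((0.4150090515613556, -0.31451794505119324), (0.1060640886425972, 0.11928969621658325), 85.37374877929688)
scene orange 428 [213. 182.] [0.704 0.091 0.009] [ 0.678  0.02  -0.005] [0.749 0.183 0.067] ((0.7176358103752136, 0.10255604237318039), (0.062065184116363525, 0.16266368329524994), 6.414775848388672)
scene orange 30 [198. 172.] [0.739 0.131 0.059] [0.727 0.107 0.054] [0.749 0.151 0.063] ((0.7385497093200684, 0.12978579103946686), (0.018366489559412003, 0.045264825224876404), 6.649797439575195)
scene orange 167 [178. 272.] [0.452 0.373 0.072] [ 0.439  0.305 -0.005] [0.53  0.386 0.085] ((0.4853929579257965, 0.3480549454689026), (0.053680840879678726, 0.10971476882696152), 68.21714782714844)
scene white 26 [475.  89.] [ 0.507 -0.947  0.044] [ 0.501 -0.953  0.032] [ 0.514 -0.938  0.059] ((0.5066237449645996, -0.9449542760848999), (0.013056956231594086, 0.01298704743385315), 17.94840431213379)
scene white 153 [489.  90.] [ 0.466 -0.979  0.046] [ 0.447 -1.039  0.03 ] [ 0.499 -0.942  0.06 ]
[... 5441 characters left out ...]
8239941000938416, -0.0554121658205986), (0.021108198910951614, 0.016929738223552704), 0.3046247959136963)
top red 61 [222. 139.] [0.682 0.225 0.166] [0.67  0.214 0.155] [0.702 0.241 0.18 ] ((0.6847001314163208, 0.22677189111709595), (0.02779284492135048, 0.027692927047610283), 32.894989013671875)
top red 37 [330. 149.] [ 0.684 -0.137  0.089] [ 0.673 -0.146  0.078] [ 0.695 -0.128  0.098] ((0.6840071678161621, -0.13719722628593445), (0.02185463160276413, 0.018087049946188927), 1.1406172513961792)
top red 48 [425. 241.] [ 0.372 -0.452  0.087] [ 0.362 -0.493 -0.004] [ 0.397 -0.437  0.095] ((0.3769458532333374, -0.4655701220035553), (0.021635614335536957, 0.05922142416238785), 23.995563507080078)
```

View pics/scene_crop.png

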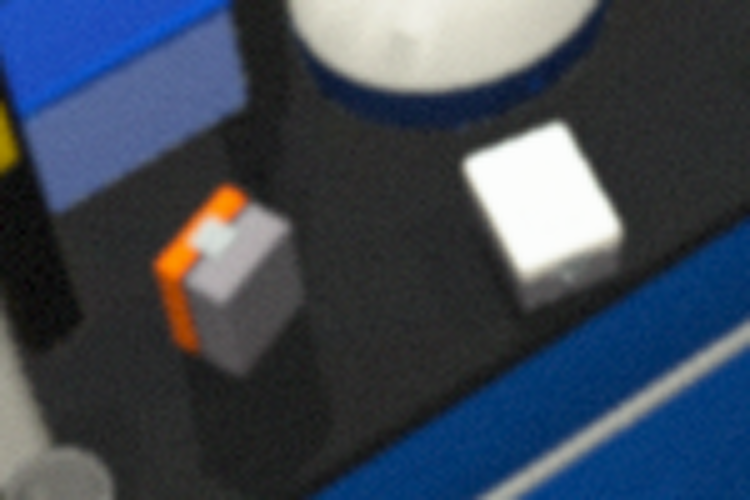

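View pics/top_crop.png

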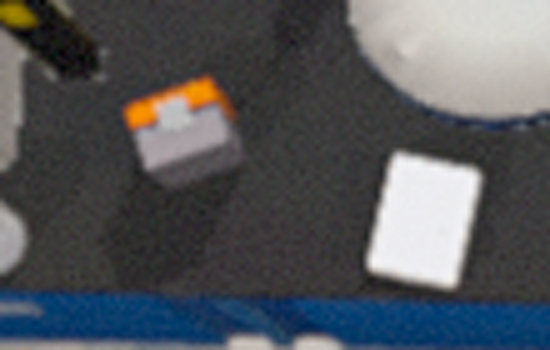

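The clasp on white faces the robot. Orange's lid normal points ahead and slightly left. Before moving I need an obstacle map and the green case's corners.

```bash
cat > o.py <<'E'
from h import *
# height map from top + scene, for y -0.7..0.6, x 0.3..0.7 2cm cells
H=np.zeros((22,66))
for n in ['scene','top']:
    z=np.load(n+'0.npz');c=cams.calibration(n);P=world(c,z['W'],z['d']).reshape(-1,3);P=P[~np.isnan(P[:,0])]
    i=((P[:,0]-.3)/.02).astype(int);j=((.6-P[:,1])/.02).astype(int)
    k=(P[:,0]>.3)&(P[:,0]<.74)&(P[:,1]<.6)&(P[:,1]>-.72)&(P[:,2]<.45)
    np.maximum.at(H,(i[k],j[k]),P[k,2])
print('y from .6 down, cm heights')
for i in range(21,-1,-1): print('%.2f'%(.3+.02*i),' '.join('%2d'%round(v*100) for v in H[i]))
E
python3 o.py
python3 - <<'E'
from h import *
for n,b in [('scene',(320,140,440,220)),('top',(340,200,460,270))]:
    im=np.load(n+'0.npz')['im'];x0,y0,x1,y1=b
    save(cv2.resize(im[y0:y1,x0:x1],None,fx=5,fy=5,interpolation=cv2.INTER_CUBIC),n+'_crop2.png')
E
```

```text
y from .6 down, cm heights
0.72 32 32 32 32 32 32 32 29 39 39 39 39 39 39 39 39 38  0  0  1  7  7  7  7  7  7  7  7  7  1  1  1  1  7 10 10 10 10  9  9  4  1  1  1  1  1  2 29 28 29  2  2 21  2  2  1  1  2  2  1  1  1  1 26 25 26
0.70 32 32 32 32 32 32 31 20 39 39 39 39 39 39 39 39 38  0 16 13  7  7  7  7  7  7  7  7  7  7  1  1  1  7 10  9 10  9  9  9  3  1  1  1  1  1 18 29 27 29  1  1  1  1  1  1  1  1  1  1  1  1  1 25 26 26
0.68 32 32 32 32 32 32 32 20 39 39 39 39 39 39 39 39 39 17 21 17 12  7  7  7  7  7  6  6  6  1  1  1  1  7 10  9 10 10  9 10  4  1  1  1  1  1  1 29 29 29  1  1  1  1  1  1  1  1  1  1  1  1  1  1  1  1
0.66 32 32 32 32 32 32 31 20 39 39 39 39 39 39 39 39 39 21 18 16 12  6  7  1  1  1  1  1  1  1  1  1  1  7 10  9  9  9 10  9  4  1  1  1  1  1  1  1  1  1  1  0  0  0  0  0  0  0  0  0  0  0  0  0  0  0
0.64 32 32 32 32 32 32 32 20 39 39 39 39 39 39 39 39 38 11 12 12  1  1  1  1  1  1  1  1  1  1  1  1  1  3  1  1  1  1  1  1  1  1  1  1  1  1  1  1  1  1  0  0  0  0  0  0  0  0  0  0  0  0  0  0  0  0
0.62 32 32 32 32 32 32 32 11 39 39 39 39 39 39 39 39 38  1
[... 2692 characters left out ...]
1  1  1  1  1  1  1  1  5  6  5  5  1  1  1  1  9 10  9  1  2  2  2  2  2  1  1  2  2  1  1
0.34  2  2  1  1  7  7  7  1  1  1  1  1  1  1  1  1  1  1  5  5  6  5  1  1  1  1  1  1  1  1  1  1  1  1  1  1  1  1  1  1  1  1  1  4  5  5  5  1  1  1  1  7  9  6  1  1  2  3  1  2  2  2  1  1  1  1
0.32  2  0  0  0  0  0  0  0  0  0  1  0  0  1  1  0  0  0  1  0  0  0  0  0  0  0  0  1  0  0  0  0  0  0  1  0  0  0  0  1  1  1  0  0  0  0  0  1  0  0  0  0  0  1  0  0  0  0  0  1  1  0  0  0  1  0
0.30  0  0  0  0  0  0  0  0  0  0  0  0  0  0  0  0  0  0  0  0  0  0  0  0  0  0  0  0  0  0  0  0  0  0  0  0  0  0  0  0  0  0  0  0  0  0  0  0  0  0  0  0  0  0  0  0  0  0  0  0  0  0  0  0  0  0
```

View pics/scene_crop2.png

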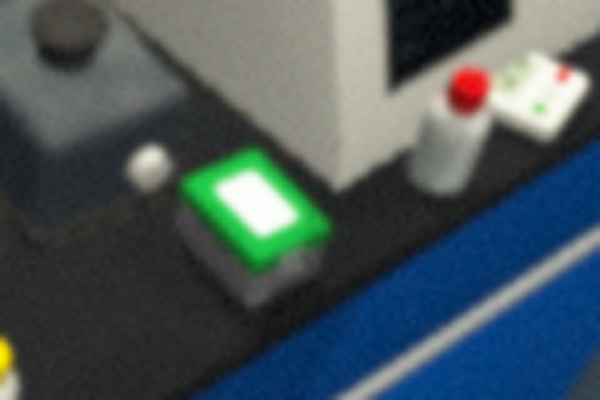

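View pics/top_crop2.png

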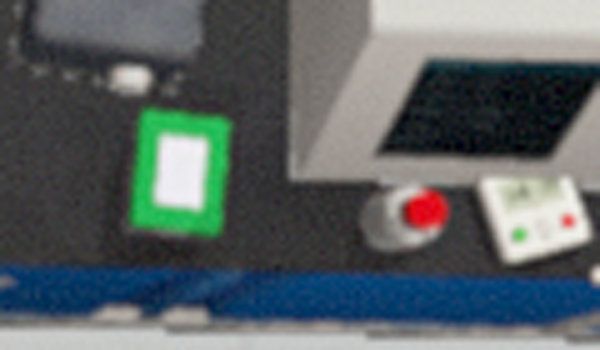

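Green's clasp also faces the robot, so the headings are about -6° for green, -10.5° for white and +17° for orange. The analyser's near-left corner is at about (0.405, -0.36). First I'll move above green for a close look.

Emit:
step_arm:
  dp:
    - [25,-23,-12]
    - [25,-23,-12]
    - [25,-23,-12]
    - [25,-23,-12]
    - [25,-23,-12]
    - [25,-23,-12]
    - [25,-23,0]
    - [25,-23,0]
    - [25,-23,0]
    - [25,-23,0]
  yaw: [0,0,0,0,0,0,0,0,0,0]
  hand: [85,85,85,85,85,85,85,85,85,85]

```text
t: 0.98
eef_pos: [0.3647, -0.3559, 0.3033]
tcp_rot: [[0.96, 0.279, -0.0], [0.279, -0.96, -0.0], [-0.0, 0.0, -1.0]]
force: [0.9, 0.3, -0.7]
opening: 0.997
```

Emit:
step_arm:
  dp:
    - [25,-23,0]
    - [25,-23,0]
    - [0,0,0]
    - [0,0,0]
    - [0,0,0]
    - [0,0,0]
  yaw: [0,0,0.1,0.1,0.1,0.09]
  hand: [85,85,85,85,85,85]

```text
t: 1.48
eef_pos: [0.3994, -0.2991, 0.3031]
tcp_rot: [[0.994, -0.111, -0.0], [-0.111, -0.994, 0.0], [-0.0, -0.0, -1.0]]
force: [0.9, -0.7, 0.0]
opening: 0.996
```

Run:
```python
from h import *
im,d,c,W,s=grab('wrist');save(im,'w1.png');np.savez('w1.npz',im=im,d=d,W=W)
R=s['tcp_rot'];print(s['t'],s['eef_pos'],np.degrees(np.arctan2(R[1,0],R[0,0])),s['force'])
```

```text
1.4833 [ 0.39939066 -0.29905489  0.30310697] -6.376328924478193 [ 0.89013548 -0.67594774  0.03605176]
```

View pics/w1.png

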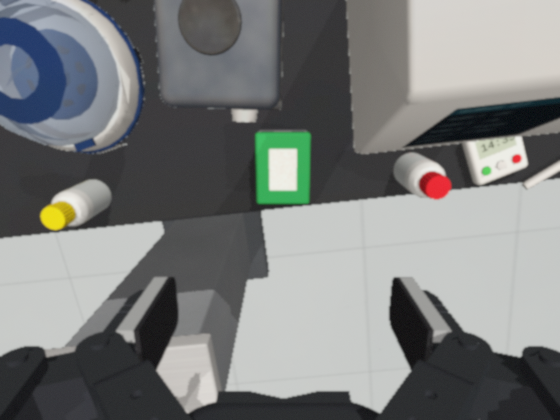

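The wrist view shows the green lid at (283,167), the red bottle at about (420,175) and the analyser corner at (355,152). I'll measure by casting rays onto z = 46 mm.

```bash
cat >> h.py <<'E'
def ray(c,W,uv,z):
    uv=np.atleast_2d(uv).astype(float)
    p=np.stack([(uv[:,0]-c['cx'])/c['fx'],-(uv[:,1]-c['cy'])/c['fy'],-np.ones(len(uv))],-1)@W[:3,:3].T
    o=W[:3,3];return o+p*((z-o[2])/p[:,2])[:,None]
def comps(mask,amin=200):
    n,L,st,ce=cv2.connectedComponentsWithStats(mask.astype('uint8'))
    return [(st[i],ce[i],(L==i).astype('uint8')) for i in range(1,n) if st[i,4]>amin]
def rect(c,W,m,z):
    cs,_=cv2.findContours(m,cv2.RETR_EXTERNAL,cv2.CHAIN_APPROX_NONE);k=max(cs,key=cv2.contourArea)
    p=ray(c,W,k[:,0],z)[:,:2]
    return cv2.minAreaRect((p*1000).astype('f4'))
def where():
    s=status.observe();R=s['tcp_rot'];return s,s['eef_pos'],np.arctan2(R[1,0],R[0,0])
E
python3 - <<'E'
from h import *
z=np.load('w1.npz');im,d,W=z['im'],z['d'],z['W'];c=cams.calibration('wrist')
hsv=cv2.cvtColor(im,cv2.COLOR_RGB2HSV);H,S,V=[hsv[...,i] for i in range(3)]
g=(H>45)&(H<75)&(S>130)
for th in (60,90,120,140):
  for st,ce,m in comps(g&(V>th)): print(th,st,ce.round(),rect(c,W,m,.046))
print('label')
x,y,w,h=cv2.boundingRect((g&(V>90)).astype('uint8'))
m=np.zeros(g.shape,'uint8');m[y+8:y+h-8,x+8:x+w-8]=((S<60)&(V>170))[y+8:y+h-8,x+8:x+w-8]
for st,ce,mm in comps(m): print(st,ce,rect(c,W,mm,.046),ray(c,W,ce,.046))
P=world(c,W,d);print('depth label',P[167,283],'analyser',P[150,358],P[140,380], P[175,420])
print(ray(c,W,[[355,152]],0.0))
E
```

```text
60 [ 255  132   56   73 2588] [282. 167.] ((398.9402770996094, -298.0054016113281), (60.95849609375, 80.57131958007812), 83.65228271484375)
90 [ 255  132   56   72 2548] [283. 167.] ((399.5074462890625, -298.2768859863281), (60.544368743896484, 79.38452911376953), 83.65284729003906)
120 [ 255  132   56   72 2461] [283. 166.] ((399.5133972167969, -298.2148132324219), (59.64421081542969, 79.4031753540039), 83.6747817993164)
140 [ 256  132   54   71 2326] [283. 166.] ((400.0735778808594, -298.5453186035156), (58.31068801879883, 78.19987487792969), 83.65287017822266)
label
[467 140  14  44 393] [475.30788804 157.26463104] ((382.90582275390625, -508.1566162109375), (48.99952697753906, 13.955487251281738), 2.8002066612243652) [[ 0.38855969 -0.50978069  0.046     ]]
[ 268  148   30   43 1220] [282.64098361 168.83442623] ((398.58837890625, -298.199951171875), (31.973543167114258, 47.050167083740234), 83.65275573730469) [[ 0.39916494 -0.29839153  0.046     ]]
[411 155  34  41 511] [423.33855186 170.42857143] ((378.8623962402344, -451.0788269042969), (42.04363250732422, 36.85261535644531), 40.106014251708984) [[ 0.3801465  -0.45319641  0.046     ]]
[447 187  34   9 223] [465.52017937 192.03587444] ((351.40155029296875, -498.96923828125), (37.33861541748047, 9.294458389282227), 83.65340423583984) [[ 0.3500245  -0.50059697  0.046     ]]
depth label [ 0.40164381 -0.29906904  0.0486202 ] analyser [ 0.40821773 -0.38523091  0.03048519] [ 0.42705914 -0.39215007  0.10419172] [ 0.38068189 -0.44198119  0.06729992]
[[ 0.4012829  -0.38716876  0.        ]]
```

```bash
cat >> h.py <<'E'
def box(c,W,m,z,a0,L=80,B=60):
    """side line fits; a0 heading guess rad -> centre mm, heading deg, sizes"""
    cs,_=cv2.findContours(m,cv2.RETR_EXTERNAL,cv2.CHAIN_APPROX_NONE);k=max(cs,key=cv2.contourArea)
    p=ray(c,W,k[:,0],z)[:,:2]*1000
    for it in range(3):
        R=np.array([[np.cos(a0),np.sin(a0)],[-np.sin(a0),np.cos(a0)]]);q=p@R.T
        lo,hi=q.min(0),q.max(0);ce=(lo+hi)/2
        out=[];an=[]
        for ax in (0,1):
            for sg in (-1,1):
                e=hi[ax] if sg>0 else lo[ax];o=1-ax
                k=(abs(q[:,ax]-e)<5)&(abs(q[:,o]-ce[o])<(hi[o]-lo[o])/2-8)
                f=np.polyfit(q[k,o],q[k,ax],1);out.append(np.polyval(f,ce[o]));an.append(np.arctan(f[0])*(1 if ax==1 else -1))
        cc=R.T@np.array([(out[0]+out[1])/2,(out[2]+out[3])/2])
        a1=a0;a0=a0+(an[2]+an[3])/2*.6+(an[0]+an[1])/2*.4
    return cc.round(1),round(float(np.degrees(a0)),2),(np.degrees(a1)+np.degrees(an)).round(2),np.round([out[1]-out[0],out[3]-out[2]],1)
E
python3 - <<'E'
from h import *
z=np.load('w1.npz');im,d,W=z['im'],z['d'],z['W'];c=cams.calibration('wrist')
hsv=cv2.cvtColor(im,cv2.COLOR_RGB2HSV);H,S,V=[hsv[...,i] for i in range(3)]
g=(H>45)&(H<75)&(S>130)
for th in (90,120):
  for st,ce,m in comps(g&(V>th)): print(th,box(c,W,m,.046,np.radians(-6)))
z=np.load('top0.npz');im,d,W=z['im'],z['d'],z['W'];c=cams.calibration('top')
E
```

```text
90 (array([ 399.3, -298.2]), -6.35, array([-6.35, -6.35, -6.49, -6.21]), array([78.9, 59.5]))
120 (array([ 399.3, -298.4]), -5.98, array([-6.35, -6.35, -6.06, -5.41]), array([78.9, 58.1]))
```

Emit:
step_arm:
  dp:
    - [4,-40,0]
    - [4,-40,0]
    - [4,-40,0]
    - [4,-40,0]
    - [0,-40,0]
    - [-4,-40,0]
    - [-4,-40,0]
    - [-6,-40,0]
    - [-10,-40,0]
    - [-10,-40,0]
  yaw: [0,0,0,0,0,0,0,0,0,0]
  hand: [85,85,85,85,85,85,85,85,85,85]

```text
t: 2.37
eef_pos: [0.4237, 0.102, 0.3033]
tcp_rot: [[0.994, -0.105, 0.0], [-0.105, -0.994, -0.0], [0.0, 0.0, -1.0]]
force: [1.3, 1.0, 0.3]
opening: 0.992
```

Emit:
step_arm:
  dp:
    - [-9,-40,25]
    - [-9,-40,20]
    - [0,0,0]
  yaw: [0,0,0]
  hand: [85,85,85]

```text
t: 2.62
eef_pos: [0.4122, 0.1793, 0.2611]
tcp_rot: [[0.996, -0.093, -0.005], [-0.093, -0.996, 0.003], [-0.005, -0.002, -1.0]]
force: [-1.0, -0.4, 0.4]
opening: 0.996
```

Run:
```python
from h import *
im,d,c,W,s=grab('wrist');save(im,'w2.png');np.savez('w2.npz',im=im,d=d,W=W)
_,p,a=where();print(s['t'],p,np.degrees(a))
hsv=cv2.cvtColor(im,cv2.COLOR_RGB2HSV);H,S,V=[hsv[...,i] for i in range(3)]
P=world(c,W,d)
for th in (180,200,215):
  for st,ce,m in comps((S<40)&(V>th)&(np.nan_to_num(P[...,0])>.32)&(np.nan_to_num(P[...,2])<.07),1000): print(th,st,ce.round(),box(c,W,m,.046,np.radians(-10)),rect(c,W,m,.046))
o=(H>3)&(H<18)&(S>140)&(V>60)
for st,ce,m in comps(o,100): print('or',st,ce.round())
```

```text
2.6167 [0.41371195 0.17595285 0.26193664] -5.561180878297717
180 [ 250  156   65   82 4472] [282. 196.] (array([389.3, 183.3]), -10.69, array([-10.49, -10.78, -10.73, -10.71]), array([79.9, 58.4])) ((389.3280334472656, 183.38497924804688), (59.5345573425293, 81.21363067626953), 79.32496643066406)
200 [ 251  157   64   80 4368] [282. 197.] (array([389.1, 183.3]), -10.67, array([-10.5 , -10.53, -10.96, -10.57]), array([79.1, 57.6])) ((389.076904296875, 183.2654266357422), (58.64226150512695, 80.25159454345703), 79.301025390625)
215 [ 251  158   64   79 4233] [282. 197.] (array([389. , 183.4]), -10.63, array([ -9.8 , -10.81, -10.98, -10.71]), array([78. , 56.6])) ((388.941650390625, 183.3866729736328), (57.58879470825195, 79.27418518066406), 79.3212661743164)
or [  51  123   95   51 1568] [ 99. 144.]
```

View pics/w2.png

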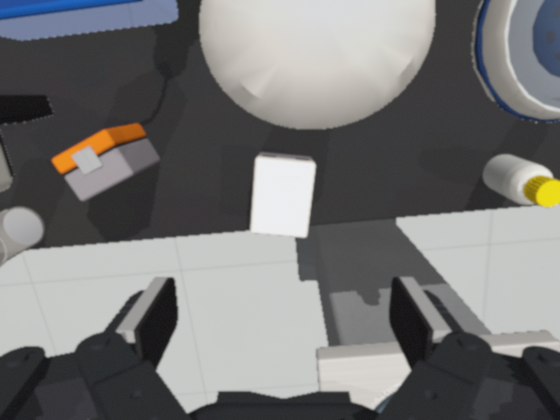

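```bash
cat > white.py <<'E'
from h import *
im,d,c,W,s=grab('wrist');np.savez('w3.npz',im=im,d=d,W=W)
_,p,a=where();print(s['t'],s['eef_pos'],p,np.degrees(a))
hsv=cv2.cvtColor(im,cv2.COLOR_RGB2HSV);H,S,V=[hsv[...,i] for i in range(3)]
P=world(c,W,d)
for th in (180,200):
  for st,ce,m in comps((S<40)&(V>th)&(np.nan_to_num(P[...,0])>.32)&(np.nan_to_num(P[...,2])<.07),1000): print(th,st,ce.round(),box(c,W,m,.046,np.radians(-10)))
E
python3 white.py
```

```text
2.6667 [0.41371195 0.17595285 0.26193664] [0.41507058 0.17375958 0.26260983] -5.829711305271979
180 [ 247  158   65   81 4430] [278. 198.] (array([389.2, 183.3]), -10.67, array([-10.54, -10.81, -10.63, -10.72]), array([80. , 58.4]))
200 [ 248  159   64   80 4318] [278. 198.] (array([389. , 183.3]), -10.62, array([ -9.94, -10.79, -10.95, -10.65]), array([79. , 57.6]))
```

Run:
```python
from h import *
s,p,a=where();print(s['t'],p,np.degrees(a),s['joint_positions'].round(3),s['qd'].round(3),s['tcp_rot'].round(3))
```

```text
2.7167 [0.41507058 0.17375958 0.26260983] -5.829711305271979 [ 0.174  0.122 -0.713  1.966  0.089  1.087 -2.249] [ 0.037 -0.02   0.048 -0.015  0.006  0.003 -0.002] [[ 0.995 -0.102 -0.002]
 [-0.102 -0.995 -0.   ]
 [-0.002  0.001 -1.   ]]
```

White measures (389.1, 183.3) mm at a heading of -10.65°. I'll grip it 8 mm ahead of centre to stay inside the reach.

Emit:
step_arm:
  dp:
    - [0,0,0]
    - [-10,-2,25]
    - [-9,-2,25]
    - [0,0,25]
    - [0,0,25]
    - [0,0,20]
    - [0,0,0]
  yaw: [0.08,0,0,0,0,0,0]
  hand: [85,85,85,85,85,85,85]

```text
t: 3.3
eef_pos: [0.3966, 0.1772, 0.1405]
tcp_rot: [[0.982, -0.188, -0.006], [-0.188, -0.982, -0.003], [-0.005, 0.004, -1.0]]
force: [-0.1, -0.6, -0.5]
opening: 0.992
```

```bash
cat > st.py <<'E'
from h import *
im,d,c,W,s=grab('wrist') if len(sys.argv)>1 else (None,)*5
if im is not None: save(im,sys.argv[1]+'.png');np.savez(sys.argv[1]+'.npz',im=im,d=d,W=W)
s,p,a=where();print(s['t'],p.round(4),np.degrees(a).round(2),s['joint_positions'].round(3),s['force'].round(1),s['wrist_torque'].round(2),s['opening']);print(s['tcp_rot'].round(4))
E
python3 white.py;python3 st.py
```

```text
3.3 [0.39662326 0.17719005 0.14051982] [0.3977571  0.17822377 0.14235277] -10.8188949431151
180 [ 231  165   90  113 9544] [276. 220.] (array([389.6, 183.3]), -10.53, array([ -9.73, -10.85, -10.79, -10.59]), array([80.5, 58.7]))
200 [ 231  166   90  111 9344] [276. 221.] (array([389.4, 183.3]), -10.75, array([-10.93, -10.85, -10.71, -10.61]), array([79.7, 58.1]))
3.35 [0.3978 0.1782 0.1424] -10.82 [ 0.083  0.264 -0.687  2.138  0.229  0.814 -2.506] [ 0.5 -0.4  0.7] [ 0.02 -0.03 -0.  ] 0.9918705246385546
[[ 0.9822 -0.1877 -0.0033]
 [-0.1877 -0.9822 -0.0018]
 [-0.0029  0.0024 -1.    ]]
```

Emit:
step_arm:
  dp:
    - [-1,-3,20]
    - [0,0,20]
    - [0,0,20]
    - [0,0,0]
    - [0,0,0]
  yaw: [0,0,0,0,0]
  hand: [85,85,85,85,85]

```text
t: 3.77
eef_pos: [0.3986, 0.1831, 0.0843]
tcp_rot: [[0.982, -0.187, 0.001], [-0.187, -0.982, -0.0], [0.001, 0.0, -1.0]]
force: [1.3, 0.4, 0.6]
opening: 0.991
```

```bash
python3 st.py w4
```

```text
3.8167 [0.3991 0.1835 0.0849] -10.77 [-0.009  0.359 -0.613  2.188  0.329  0.68  -2.609] [-0.4  0.3 -0.1] [ 0.01 -0.02  0.  ] 0.9940567094115175
[[ 9.824e-01 -1.869e-01  2.500e-03]
 [-1.869e-01 -9.824e-01  6.000e-04]
 [ 2.400e-03 -1.100e-03 -1.000e+00]]
```

View pics/w4.png

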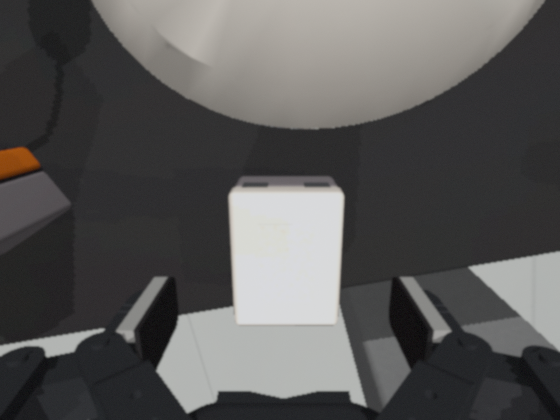

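White is centred in the view at (287,255), but joint 7 is at -2.61, close to its limit. A half turn gives the same grasp with far more margin, so I'll rise and turn 180°.

Emit:
step_arm:
  dp:
    - [0,0,-30]
    - [0,0,-30]
    - [0,0,-30]
    - [0,0,-20]
    - [0,0,0]
    - [0,0,0]
    - [0,0,0]
    - [0,0,0]
    - [0,0,0]
    - [0,0,0]
  yaw: [0,0,-0.12,-0.12,-0.12,-0.12,-0.12,-0.12,-0.12,-0.12]
  hand: [85,85,85,85,85,85,85,85,85,85]

```text
t: 4.65
eef_pos: [0.3986, 0.1836, 0.1955]
tcp_rot: [[0.712, 0.702, 0.004], [0.702, -0.712, 0.0], [0.003, 0.003, -1.0]]
force: [1.1, -0.2, 0.3]
opening: 0.996
```

Emit:
step_arm:
  dp:
    - [0,0,0]
    - [0,0,0]
    - [0,0,0]
    - [0,0,0]
    - [0,0,0]
    - [0,0,0]
    - [0,0,0]
    - [0,0,0]
  yaw: [-0.12,-0.12,-0.12,-0.12,-0.12,-0.12,-0.12,-0.12]
  hand: [85,85,85,85,85,85,85,85]

```text
t: 5.32
eef_pos: [0.3986, 0.1835, 0.1953]
tcp_rot: [[-0.167, 0.986, 0.004], [0.986, 0.167, -0.0], [-0.001, 0.004, -1.0]]
force: [-0.0, 0.1, -0.8]
opening: 0.991
```

```bash
python3 st.py w5; python3 -c "
from h import *
im,d,c,W,s=grab('scene');save(im,'s5.png')"
```

```text
5.3667 [0.3986 0.1835 0.1952] 99.8 [ 0.396  0.266 -1.054  2.067  0.285  0.958 -0.638] [ 0.2 -0.   0.3] [ 0.02 -0.04  0.01] 0.9940235399350676
[[-1.702e-01  9.854e-01  3.300e-03]
 [ 9.854e-01  1.702e-01  1.000e-04]
 [-5.000e-04  3.200e-03 -1.000e+00]]
```

View pics/s5.png

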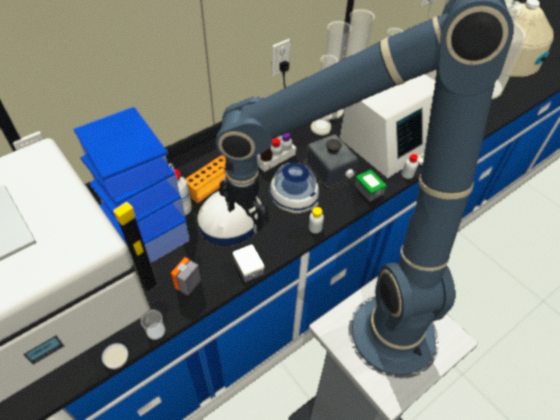

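The forearm comes in from the right, so the half turn clears it. Finishing the turn.

Emit:
step_arm:
  dp:
    - [0,0,0]
    - [0,0,0]
    - [0,0,0]
    - [0,0,0]
    - [0,0,0]
    - [0,0,10]
    - [0,0,10]
    - [0,0,10]
    - [0,0,10]
    - [0,0,10]
  yaw: [-0.12,-0.12,-0.12,-0.12,-0.12,-0.12,-0.12,-0.12,-0.12,-0.12]
  hand: [85,85,85,85,85,85,85,85,85,85]

```text
t: 6.25
eef_pos: [0.3985, 0.1832, 0.144]
tcp_rot: [[-0.979, 0.206, 0.002], [0.206, 0.979, -0.001], [-0.002, -0.0, -1.0]]
force: [0.7, 0.1, -0.1]
opening: 0.996
```

Emit:
step_arm:
  dp:
    - [0,0,0]
    - [0,0,0]
  yaw: [0,0]
  hand: [85,85]

```text
t: 6.42
eef_pos: [0.398, 0.1833, 0.1439]
tcp_rot: [[-0.977, 0.212, 0.0], [0.212, 0.977, -0.0], [-0.0, 0.0, -1.0]]
force: [-1.2, -0.7, -0.1]
opening: 0.995
```

```bash
python3 white.py; python3 st.py w6
```

```text
6.4167 [0.39796989 0.18331328 0.14386276] [0.39824117 0.18351201 0.14420745] 167.76620174358428
180 [    0    34   560   145 10930] [285. 105.] (array([336.5, 166.5]), -46.74, array([ -0.41, -12.23, -69.71, -77.67]), array([ 57.3, 132.3]))
180 [ 234  139   91  115 9764] [280. 195.] (array([388.1, 183.7]), -10.84, array([-10.66, -10.43, -10.82, -11.26]), array([79.1, 58.8]))
200 [    0    34   560   144 10237] [284. 105.] (array([297.5, 200.1]), -49.49, array([ 6.000e-02,  9.690e+00, -8.153e+01, -8.994e+01]), array([-41.9,  42.9]))
200 [ 235  140   89  114 9544] [280. 196.] (array([388.2, 183.6]), -10.63, array([-10.62, -10.81, -10.77, -10.38]), array([78.1, 58.2]))
6.5167 [0.3984 0.1836 0.1443] 167.81 [ 0.486  0.48  -1.257  2.118  0.573  0.947  0.264] [-0.3 -0.4  1.1] [-0.    0.02 -0.  ] 0.9928845284095276
[[-9.775e-01  2.111e-01  1.800e-03]
 [ 2.112e-01  9.775e-01 -1.000e-04]
 [-1.800e-03  3.000e-04 -1.000e+00]]
```

View pics/w6.png

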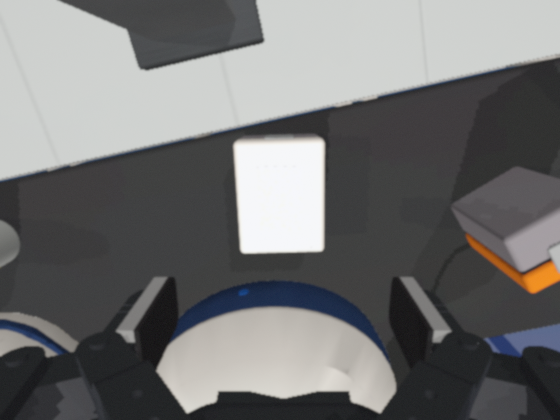

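White from this side measures (388.2, 183.6). Averaging the two sides gives (388.8, 183.5). Descending onto it.

Emit:
step_arm:
  dp:
    - [1.4,-2,20]
    - [0,0,20]
    - [0,0,20]
    - [0,0,15]
    - [0,0,0]
    - [0,0,0]
  yaw: [-0.026,0,0,0,0,0]
  hand: [85,85,85,85,85,85]

```text
t: 7.02
eef_pos: [0.3962, 0.1819, 0.0689]
tcp_rot: [[-0.983, 0.183, 0.001], [0.183, 0.983, -0.0], [-0.001, -0.0, -1.0]]
force: [-0.3, 0.9, 0.8]
opening: 0.996
```

```bash
python3 st.py w7
```

```text
7.0667 [0.3966 0.1822 0.0695] 169.46 [ 0.353  0.579 -1.111  2.188  0.737  0.818  0.149] [ 0.9  0.  -0. ] [ 0.02  0.04 -0.04] 0.9945582336905674
[[-9.831e-01  1.829e-01  1.800e-03]
 [ 1.829e-01  9.831e-01  4.000e-04]
 [-1.700e-03  7.000e-04 -1.000e+00]]
```

View pics/w7.png

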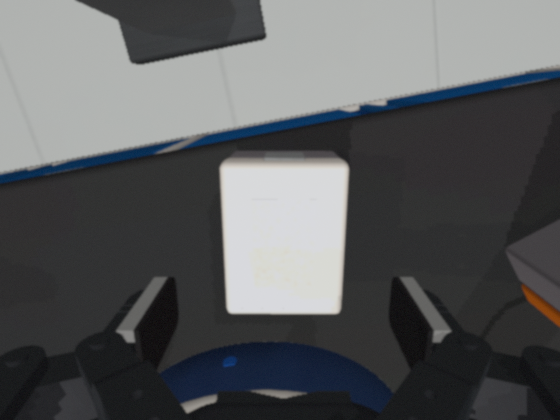

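Run:
```python
from h import *
for n,cn in (('w2','wrist'),('w3','wrist'),('top0','top'),('scene0','scene')):
    z=np.load(n+'.npz');c=cams.calibration(cn);P=world(c,z['W'],z['d']).reshape(-1,3);P=P[np.isfinite(P[:,0])]
    for lo in (.02,.04,.06,.07,.08,.09,.1):
        k=(P[:,2]>lo)&(P[:,2]<lo+.01)&(P[:,1]>.13)&(P[:,1]<.23)&(P[:,0]>.433)&(P[:,0]<.55)
        if k.sum(): i=np.argmin(P[k,0]);print(n,lo,k.sum(),np.sort(P[k,0])[[0,min(4,k.sum()-1)]].round(3),P[k][i].round(3))
```

```text
w2 0.04 8 [0.457 0.463] [0.457 0.163 0.048]
w2 0.06 187 [0.457 0.457] [0.457 0.138 0.068]
w2 0.07 835 [0.458 0.458] [0.458 0.137 0.07 ]
w2 0.08 1087 [0.463 0.464] [0.463 0.138 0.08 ]
w2 0.09 2431 [0.468 0.469] [0.468 0.135 0.09 ]
w2 0.1 4202 [0.476 0.478] [0.476 0.139 0.1  ]
w3 0.02 407 [0.456 0.456] [0.456 0.141 0.03 ]
w3 0.04 1204 [0.454 0.455] [0.454 0.14  0.044]
w3 0.06 1136 [0.457 0.457] [0.457 0.132 0.067]
w3 0.07 2552 [0.457 0.458] [0.457 0.131 0.07 ]
w3 0.08 2846 [0.462 0.463] [0.462 0.14  0.08 ]
w3 0.09 4022 [0.467 0.469] [0.467 0.143 0.091]
w3 0.1 1814 [0.478 0.478] [0.478 0.14  0.101]
top0 0.02 4 [0.457 0.473] [0.457 0.134 0.03 ]
top0 0.04 24 [0.454 0.456] [0.454 0.144 0.044]
top0 0.06 28 [0.456 0.457] [0.456 0.139 0.069]
top0 0.07 69 [0.457 0.459] [0.457 0.135 0.08 ]
top0 0.08 85 [0.46  0.464] [0.46  0.139 0.081]
top0 0.09 152 [0.465 0.468] [0.465 0.135 0.091]
top0 0.1 239 [0.473 0.476] [0.473 0.138 0.103]
scene0 0.02 53 [0.456 0.457] [0.456 0.145 0.029]
scene0 0.04 112 [0.454 0.456] [0.454 0.16  0.049]
scene0 0.06 101 [0.457 0.458] [0.457 0.15  0.067]
scene0 0.07 165 [0.456 0.459] [0.456 0.144 0.072]
scene0 0.08 178 [0.463 0.466] [0.463 0.159 0.08 ]
scene0 0.09 272 [0.467 0.47 ] [0.467 0.149 0.091]
scene0 0.1 345 [0.472 0.482] [0.472 0.156 0.101]
```

The reader front is 20 mm clear of the gripper body. Descending and gripping.

Emit:
step_arm:
  dp:
    - [0,0,20]
    - [0,0,20]
    - [0,0,14]
    - [0,0,7]
    - [0,0,0]
    - [0,0,0]
  yaw: [0,0,0,0,0,0]
  hand: [85,85,85,85,85,85]

```text
t: 7.57
eef_pos: [0.3966, 0.1822, 0.0083]
tcp_rot: [[-0.983, 0.182, 0.001], [0.182, 0.983, 0.001], [-0.001, 0.001, -1.0]]
force: [0.5, -0.6, 0.5]
opening: 0.995
```

```bash
python3 st.py w8
```

```text
7.6167 [0.3967 0.1823 0.0084] 169.5 [ 0.242  0.665 -0.975  2.224  0.891  0.716  0.021] [0.4 0.2 0.4] [-0.04 -0.02 -0.03] 1.0003748789312576
[[-9.833e-01  1.822e-01  1.900e-03]
 [ 1.822e-01  9.833e-01  9.000e-04]
 [-1.700e-03  1.300e-03 -1.000e+00]]
```

View pics/w8.png

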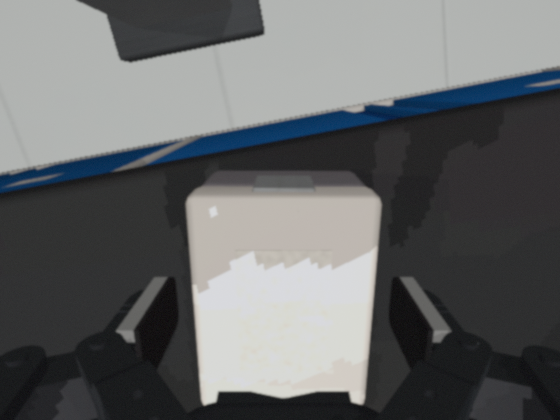

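The case is centred between the pads, with sides at columns 190–375 and the pads at 175 and 395. Closing.

Emit:
step_arm:
  dp:
    - [0,0,0]
    - [0,0,0]
    - [0,0,0]
    - [0,0,0]
    - [0,0,0]
    - [0,0,0]
  yaw: [0,0,0,0,0,0]
  hand: [70,62,50,50,50,50]

```text
t: 8.12
eef_pos: [0.3966, 0.182, 0.0083]
tcp_rot: [[-0.983, 0.182, 0.002], [0.182, 0.983, 0.0], [-0.002, 0.0, -1.0]]
force: [-1.7, -1.4, 6.2]
opening: 0.694
```

Emit:
step_arm:
  dp:
    - [0,0,0]
    - [0,0,0]
    - [0,0,-5]
    - [0,0,-10]
    - [0,0,-20]
    - [0,0,-30]
    - [0,0,0]
  yaw: [0,0,0,0,0,0,0]
  hand: [50,50,50,50,50,50,50]

```text
t: 8.7
eef_pos: [0.3979, 0.1835, 0.0761]
tcp_rot: [[-0.983, 0.182, 0.006], [0.182, 0.983, 0.003], [-0.006, 0.004, -1.0]]
force: [1.3, 1.0, -1.4]
opening: 0.694
```

```bash
python3 st.py w9
```

```text
8.75 [0.3974 0.1825 0.0744] 169.49 [ 0.361  0.57  -1.118  2.185  0.726  0.823  0.16 ] [ 0.2 -0.3 -1.9] [-0.02 -0.02  0.03] 0.6950302005033081
[[-0.9832  0.1824  0.0047]
 [ 0.1824  0.9832  0.0016]
 [-0.0043  0.0025 -1.    ]]
```

View pics/w9.png

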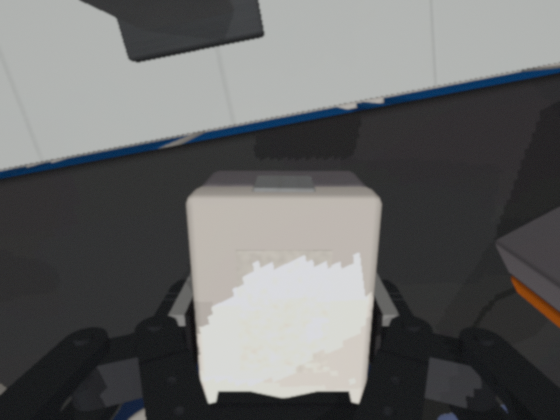

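White is held square, so I'll carry it toward green and stop beside it for a check.

Emit:
step_arm:
  dp:
    - [0,0,-30]
    - [0,0,-35]
    - [0,0,-35]
    - [-17,-34,-10]
    - [-17,-34,-10]
    - [-17,-34,-10]
    - [-17,-34,-10]
    - [-17,-34,0]
    - [0,-34,0]
    - [0,-34,0]
  yaw: [0,0,0,0,0,0,0,0,0,0]
  hand: [50,50,50,50,50,50,50,50,50,50]

```text
t: 9.58
eef_pos: [0.4357, -0.0701, 0.2116]
tcp_rot: [[-0.983, 0.183, -0.001], [0.183, 0.983, 0.001], [0.001, 0.0, -1.0]]
force: [0.4, -0.2, -2.6]
opening: 0.695
```

Emit:
step_arm:
  dp:
    - [0,-34,0]
    - [0,-34,0]
    - [0,-34,0]
    - [0,0,0]
    - [0,0,0]
    - [0,0,0]
  yaw: [0,0,-0.025,-0.025,-0.025,0]
  hand: [50,50,50,50,50,50]

```text
t: 10.08
eef_pos: [0.417, -0.1677, 0.2116]
tcp_rot: [[-0.994, 0.107, -0.001], [0.107, 0.994, 0.001], [0.001, 0.001, -1.0]]
force: [-0.2, 0.6, -1.6]
opening: 0.695
```

```bash
python3 st.py w10
cat > green.py <<'E'
from h import *
z=np.load(sys.argv[1]+'.npz');im,d,W=z['im'],z['d'],z['W'];c=cams.calibration('wrist')
hsv=cv2.cvtColor(im,cv2.COLOR_RGB2HSV);H,S,V=[hsv[...,i] for i in range(3)]
g=(H>45)&(H<75)&(S>130)
for th in (60,90,120):
  for st,ce,m in comps(g&(V>th)): print(th,st,ce.round(),box(c,W,m,.046,np.radians(-6)))
E
python3 green.py w10
```

```text
10.1333 [ 0.4174 -0.1671  0.2119] 173.9 [ 1.386  0.403 -1.339  2.018  0.449  1.072  1.303] [-0.4  0.  -0.7] [ 0.03 -0.04 -0.01] 0.6951062940198299
[[-9.943e-01  1.063e-01 -7.000e-04]
 [ 1.063e-01  9.943e-01  6.000e-04]
 [ 8.000e-04  5.000e-04 -1.000e+00]]
60 [  91  137   82   92 4400] [133. 181.] (array([ 399. , -296.7]), -6.53, array([-7.01, -6.76, -6.24, -6.35]), array([79.4, 61.5]))
90 [  91  137   79   92 4168] [132. 182.] (array([ 399.1, -297.8]), -6.3, array([-6.  , -6.79, -6.24, -6.24]), array([79.2, 59.4]))
120 [  91  139   78   89 3877] [131. 182.] (array([ 399. , -298.1]), -6.02, array([-4.8 , -6.13, -6.61, -6.16]), array([77.6, 57.7]))
```

View pics/w10.png

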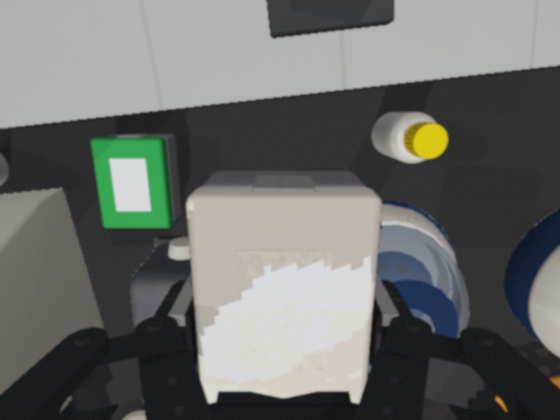

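Emit:
step_arm:
  dp:
    - [-1,-30,0]
    - [-1,-33,0]
    - [-1,-35,0]
    - [-1,-34,0]
    - [0,0,0]
    - [0,0,20]
    - [0,0,30]
    - [0,0,30]
    - [0,0,20]
    - [0,0,0]
  yaw: [0,0,0,0,0,0,0,0,0,0]
  hand: [50,50,50,50,50,50,50,50,50,50]

```text
t: 10.97
eef_pos: [0.4053, -0.2971, 0.1087]
tcp_rot: [[-0.994, 0.105, -0.006], [0.105, 0.995, 0.004], [0.007, 0.004, -1.0]]
force: [-1.5, -0.1, -1.5]
opening: 0.689
```

```bash
python3 st.py w11;  python3 -c "
from h import *
im,d,c,W,s=grab('scene');save(im,'s11.png')"
```

```text
11.0167 [ 0.4069 -0.2977  0.111 ] 173.99 [ 1.397  0.617 -1.132  2.007  0.685  0.97   1.378] [-0.1  0.4 -1.3] [ 0.02 -0.04 -0.  ] 0.6902755523598952
[[-0.9945  0.1047 -0.003 ]
 [ 0.1046  0.9945  0.0027]
 [ 0.0033  0.0024 -1.    ]]
```

View pics/s11.png

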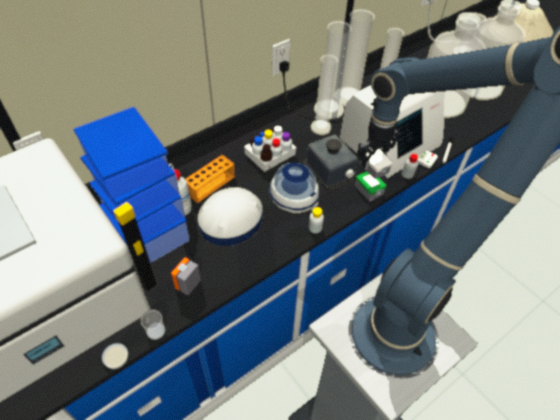

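View pics/w11.png

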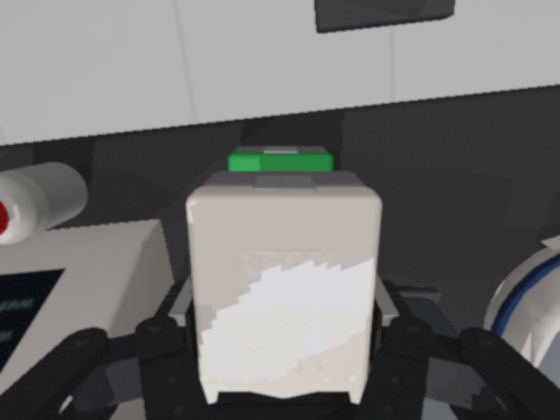

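Run:
```python
from h import *
im,d,c,W,s=grab('scene');P=world(c,W,d)
for u,v in [(388,85),(380,105),(385,125),(395,100),(430,85),(405,95),(470,80),(375,140),(380,160)]: print((u,v),P[v,u].round(3),im[v,u])
Z0=np.load('scene0.npz');P0=world(c,Z0['W'],Z0['d'])
for u,v in [(380,85),(400,90),(425,80),(440,100)]: print('an',(u,v),P0[v,u].round(3))
```

```text
(388, 85) [ 0.386 -0.251  0.433] [38 40 38]
(380, 105) [ 0.405 -0.263  0.354] [41 53 60]
(385, 125) [ 0.385 -0.278  0.291] [119 117 111]
(395, 100) [ 0.378 -0.285  0.377] [42 51 58]
(430, 85) [ 0.284 -0.27   0.486] [40 46 52]
(405, 95) [ 0.338 -0.262  0.428] [105 110 104]
(470, 80) [ 0.2   -0.279  0.545] [37 47 53]
(375, 140) [ 0.404 -0.275  0.224] [25 28 29]
(380, 160) [ 0.383 -0.294  0.149] [238 238 229]
an (380, 85) [ 0.595 -0.49   0.206]
an (400, 90) [ 0.538 -0.524  0.206]
an (425, 80) [ 0.526 -0.629  0.207]
an (440, 100) [ 0.452 -0.633  0.17 ]
```

The arm stays clear of the analyser. Lowering to just above green.

Emit:
step_arm:
  dp:
    - [0,0,20]
    - [0,0,15]
    - [0,0,10]
    - [0,0,0]
    - [0,0,0]
    - [0,0,0]
  yaw: [0.004,0,0,0,0,0]
  hand: [50,50,50,50,50,50]

```text
t: 11.62
eef_pos: [0.4085, -0.3, 0.0686]
tcp_rot: [[-0.994, 0.111, 0.002], [0.111, 0.994, -0.001], [-0.002, -0.001, -1.0]]
force: [0.0, 0.8, -1.1]
opening: 0.695
```

```bash
python3 st.py w12
```

```text
11.6667 [ 0.4084 -0.3001  0.0686] 173.6 [ 1.346  0.667 -1.064  2.037  0.764  0.898  1.313] [ 0.  -0.4 -1.9] [ 0.   -0.01 -0.03] 0.6941929695596146
[[-0.9938  0.1115  0.002 ]
 [ 0.1115  0.9938 -0.0013]
 [-0.0021 -0.001  -1.    ]]
```

View pics/w12.png

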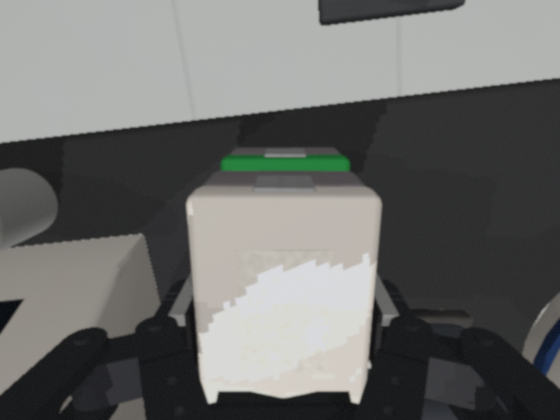

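Emit:
step_arm:
  dp:
    - [1.6,1,0]
    - [0,0,6]
    - [0,0,5]
    - [0,0,0]
    - [0,0,0]
    - [0,0,0]
  yaw: [-0.002,0,0,0,0,0]
  hand: [50,50,50,50,50,50]

```text
t: 12.17
eef_pos: [0.4061, -0.2986, 0.0563]
tcp_rot: [[-0.994, 0.109, 0.0], [0.109, 0.994, 0.0], [-0.0, 0.0, -1.0]]
force: [-0.5, -0.5, -1.9]
opening: 0.692
```

```bash
python3 st.py w13
```

```text
12.2167 [ 0.4062 -0.2986  0.0564] 173.71 [ 1.333  0.681 -1.046  2.049  0.785  0.879  1.297] [ 0.9  0.6 -1.5] [-0.03 -0.01 -0.01] 0.6951252438658666
[[-9.940e-01  1.095e-01  2.000e-04]
 [ 1.095e-01  9.940e-01  1.000e-04]
 [-2.000e-04  1.000e-04 -1.000e+00]]
```

View pics/w13.png

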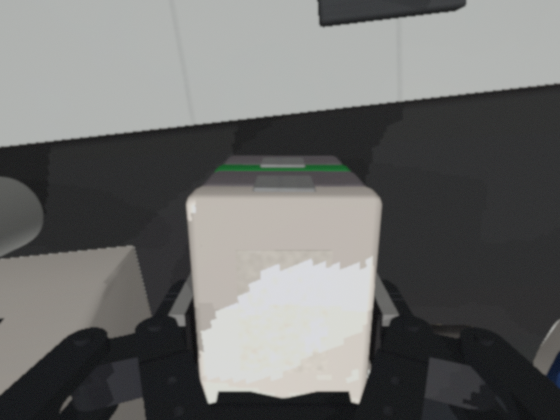

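Green's front face continues straight on from white's front, with no green top showing. Lowering onto contact.

Emit:
step_arm:
  dp:
    - [-0.7,0.3,1]
    - [0,0,1]
    - [0,0,0.5]
    - [0,0,0]
    - [0,0,0]
  yaw: [0,0,0,0,0]
  hand: [50,50,50,50,50]

```text
t: 12.63
eef_pos: [0.4071, -0.2984, 0.0544]
tcp_rot: [[-0.994, 0.11, 0.0], [0.11, 0.994, -0.001], [-0.0, -0.0, -1.0]]
force: [-1.8, 0.9, 5.8]
opening: 0.693
```

Contact: the vertical force went from -1.7 to +5.8 N at the expected height. Releasing just wide enough.

Emit:
step_arm:
  dp:
    - [0,0,0]
    - [0,0,0]
    - [0,0,0]
    - [0,0,0]
    - [0,0,-5]
    - [0,0,-15]
    - [0,0,-25]
    - [0,0,-30]
    - [0,0,-30]
    - [0,0,-30]
  yaw: [0,0,0,0,0,0,0,0,0,0]
  hand: [62,66,74,74,74,74,74,74,74,74]

```text
t: 13.47
eef_pos: [0.4066, -0.298, 0.1904]
tcp_rot: [[-0.994, 0.109, -0.0], [0.109, 0.994, 0.0], [0.0, 0.0, -1.0]]
force: [-0.3, -0.9, 0.5]
opening: 0.867
```

Emit:
step_arm:
  dp:
    - [0,0,-20]
    - [0,0,0]
    - [0,0,0]
  yaw: [0,0,0]
  hand: [85,85,85]

```text
t: 13.72
eef_pos: [0.4071, -0.2986, 0.2098]
tcp_rot: [[-0.994, 0.11, 0.001], [0.11, 0.994, -0.002], [-0.002, -0.002, -1.0]]
force: [0.1, -0.7, 0.2]
opening: 0.993
```

```bash
python3 st.py w14;  python3 -c "
from h import *
im,d,c,W,s=grab('scene');save(cv2.resize(im[140:220,320:440],None,fx=5,fy=5,interpolation=cv2.INTER_CUBIC),'s14.png')"
```

```text
13.7667 [ 0.4062 -0.2985  0.2086] 173.69 [ 1.512  0.504 -1.264  1.913  0.536  1.126  1.498] [-1.2 -0.6 -0.5] [ 0.    0.02 -0.03] 0.995246757672758
[[-9.939e-01  1.099e-01 -6.000e-04]
 [ 1.099e-01  9.939e-01 -4.000e-04]
 [ 6.000e-04 -5.000e-04 -1.000e+00]]
```

View pics/w14.png

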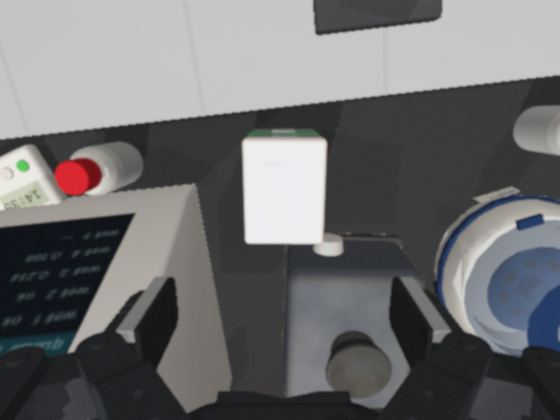

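View pics/s14.png

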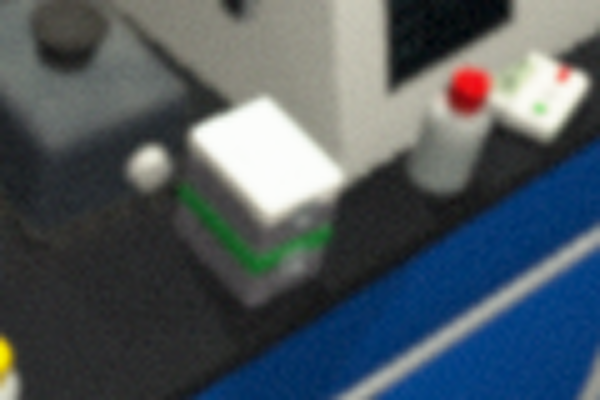

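White sits squarely on green. I'll measure its top at z = 92 mm, then go to orange.

```bash
cat > wtop.py <<'E'
from h import *
z=np.load(sys.argv[1]+'.npz');im,d,W=z['im'],z['d'],z['W'];c=cams.calibration('wrist');zt=float(sys.argv[2])
hsv=cv2.cvtColor(im,cv2.COLOR_RGB2HSV);H,S,V=[hsv[...,i] for i in range(3)];P=np.nan_to_num(world(c,W,d))
for th in (170,190,210):
  for st,ce,m in comps((S<50)&(V>th)&(abs(P[...,2]-zt)<.02)&(P[...,0]>.34),1000): print(th,st,ce.round(),box(c,W,m,zt,np.radians(-6)))
E
python3 wtop.py w14 .092
```

```text
170 [ 243  138   84  106 8411] [284. 190.] (array([ 398.7, -297.3]), -6.59, array([-6.97, -6.47, -6.54, -6.48]), array([79.1, 58.6]))
190 [ 243  139   83  105 8281] [284. 190.] (array([ 398.6, -297.4]), -6.99, array([-7.39, -7.76, -6.64, -6.57]), array([78.2, 58.2]))
210 [ 244  140   81  103 8045] [284. 191.] (array([ 398.9, -297.4]), -6.69, array([-7.62, -6.24, -6.49, -6.56]), array([77.2, 57.3]))
```

Emit:
step_arm:
  dp:
    - [-7,37,-5]
    - [-7,37,-5]
    - [-7,37,-5]
    - [-7,37,-5]
    - [-5,37,-5]
    - [-4,37,0]
    - [-4,37,0]
    - [-4,37,0]
    - [0,37,0]
    - [2,37,0]
  yaw: [0,0,0,0,0,0,0,0,0,0]
  hand: [85,85,85,85,85,85,85,85,85,85]

```text
t: 14.65
eef_pos: [0.4895, 0.066, 0.2324]
tcp_rot: [[-0.994, 0.11, -0.002], [0.11, 0.994, 0.0], [0.002, -0.0, -1.0]]
force: [0.6, 0.2, 0.4]
opening: 0.998
```

The white top measures (398.7, -297.4), within about 0.7 mm of green. Now to orange.

Emit:
step_arm:
  dp:
    - [12,38,0]
    - [12,38,0]
    - [12,38,0]
    - [12,38,0]
    - [12,38,0]
    - [12,37,0]
    - [0,0,0]
    - [0,0,0]
    - [0,0,0]
    - [0,0,0]
  yaw: [0,0,0,0,0,-0.1,-0.1,-0.1,-0.1,0]
  hand: [85,85,85,85,85,85,85,85,85,85]

```text
t: 15.48
eef_pos: [0.4424, 0.2981, 0.232]
tcp_rot: [[-0.957, -0.289, -0.003], [-0.289, 0.957, -0.001], [0.004, 0.0, -1.0]]
force: [-0.8, 0.1, -0.1]
opening: 0.995
```

Emit:
step_arm:
  dp:
    - [0,0,0]
  yaw: [0]
  hand: [85]

```text
t: 15.57
eef_pos: [0.4428, 0.2978, 0.2325]
tcp_rot: [[-0.959, -0.284, -0.003], [-0.284, 0.959, -0.001], [0.003, -0.0, -1.0]]
force: [-0.5, 0.4, 0.3]
opening: 0.989
```

```bash
python3 st.py w15
```

```text
15.6167 [0.443  0.2977 0.2328] -163.51 [ 0.252  0.53  -1.258  1.82   0.542  1.201  0.683] [ 0.4 -0.2  0.4] [ 0.02  0.   -0.05] 0.9953680182779937
[[-9.589e-01 -2.838e-01 -1.700e-03]
 [-2.838e-01  9.589e-01 -8.000e-04]
 [ 1.900e-03 -3.000e-04 -1.000e+00]]
```

View pics/w15.png

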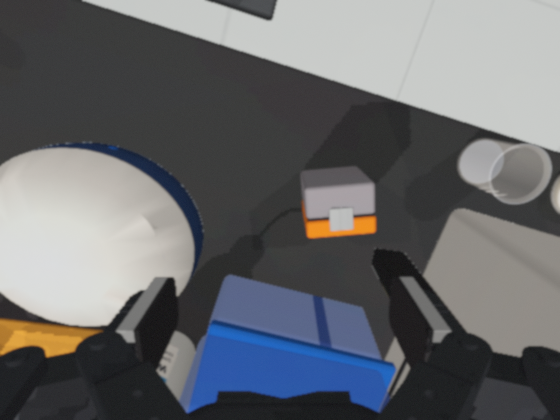

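Run:
```python
from h import *
im=np.load('w15.npz')['im'];save(cv2.resize(im[155:250,290:390],None,fx=6,fy=6,interpolation=cv2.INTER_CUBIC),'w15c.png')
g=im[155:250:6,340];print(im[160:245:3,325].tolist())
```

```text
[[49, 48, 48], [47, 47, 46], [46, 47, 46], [84, 81, 84], [89, 85, 87], [90, 86, 90], [90, 86, 89], [89, 86, 89], [93, 90, 92], [137, 132, 135], [166, 159, 164], [168, 161, 165], [168, 161, 165], [169, 162, 166], [167, 161, 165], [167, 162, 165], [167, 161, 165], [165, 160, 164], [165, 159, 162], [110, 105, 108], [168, 92, 36], [234, 140, 35], [238, 145, 36], [238, 145, 32], [239, 146, 35], [230, 140, 38], [85, 68, 61], [63, 62, 62], [61, 60, 60]]
```

View pics/w15c.png

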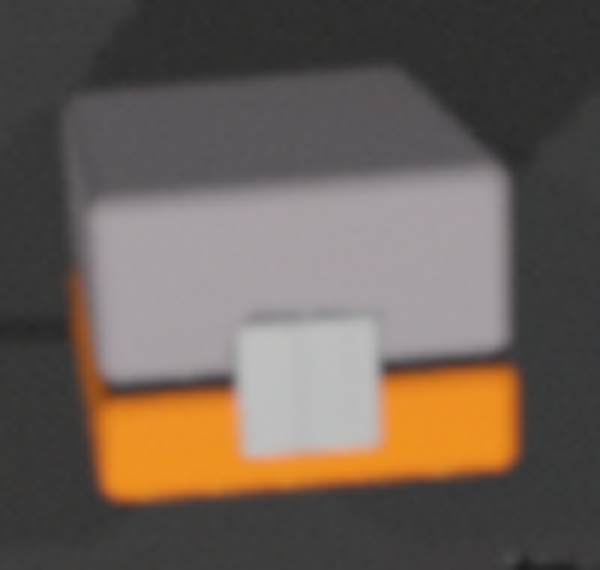

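```bash
cat > or.py <<'E'
from h import *
z=np.load(sys.argv[1]+'.npz');im,d,W=z['im'],z['d'],z['W'];c=cams.calibration('wrist')
x0,y0,x1,y1=map(int,sys.argv[2:6])
im=im.astype(int)
g=(im.min(2)>120)&(im.max(2)-im.min(2)<30);o=(im[...,0]>205)&(im[...,2]<80)
m=np.zeros(g.shape,'uint8');m[y0:y1,x0:x1]=(g|o)[y0:y1,x0:x1]
m=cv2.morphologyEx(m,cv2.MORPH_CLOSE,np.ones((5,5),np.uint8))
for st,ce,mm in comps(m,500): print(st,ce.round(1),box(c,W,mm,.08,np.radians(18)),rect(c,W,mm,.08))
E
python3 or.py w15 295 160 385 245
python3 - <<'E'
from h import *
c=cams.calibration('wrist');W=np.load('w15.npz')['W']
# from the crop by eye: top face corners & foot of near side
cr=np.array([[88,205],[508,170],[520,468],[105,502]])/6+[290,155]
p=ray(c,W,cr,.08);print(p.round(4),[np.linalg.norm(p[i]-p[i-1]).round(4) for i in range(4)])
f=np.array([[65,105],[400,68]])/6+[290,155];print('foot near edge',ray(c,W,f,0).round(4))
E
```

```text
[ 305  183   70   55 3309] [339.8 209.7] (array([443.6, 348.1]), 22.0, array([21.68, 21.53, 25.51, 19.01]), array([43.1, 55.4])) ((443.6294250488281, 348.03851318359375), (43.97328186035156, 57.7326774597168), 21.529266357421875)
[[0.4344 0.314  0.08  ]
 [0.4131 0.3681 0.08  ]
 [0.4537 0.3853 0.08  ]
 [0.4757 0.3297 0.08  ]] [np.float64(0.0442), np.float64(0.0581), np.float64(0.0441), np.float64(0.0598)]
foot near edge [[0.4358 0.315  0.    ]
 [0.4131 0.3686 0.    ]]
```

Orange's top face measures centre (444, 349) and heading about 22°, and the near foot edge agrees. Tipped in place, its front corner would just overhang the bench edge at 0.34, so I'm checking the space behind it.

Run:
```python
from h import *
print('pinch',r.pinch_z,[a for a in dir(r) if a[0]!='_'])
for n,cn in (('w15','wrist'),('top0','top'),('scene0','scene')):
    z=np.load(n+'.npz');c=cams.calibration(cn);P=world(c,z['W'],z['d']).reshape(-1,3);P=P[np.isfinite(P[:,0])]
    for lo in (.03,.08,.15,.25,.3):
        k=(P[:,2]>lo)&(P[:,2]<lo+.05)&(P[:,1]>.385)&(P[:,1]<.47)&(P[:,0]>.44)&(P[:,0]<.53)
        if k.sum()>5: q=P[k];print(n,lo,k.sum(),'minx',q[np.argmin(q[:,0])].round(3),'miny',q[np.argmin(q[:,1])].round(3))
z=np.load('w15.npz');P=world(cams.calibration('wrist'),z['W'],z['d'])
hm=P[...,2]
k=(hm>.02)&(hm<.09)&(P[...,1]>.41)&(P[...,0]<.44);q=P[k];print('beaker',k.sum(),q.min(0) if k.sum() else '')
```

```text
pinch 0.0187 ['MotionError', 'pinch_z']
w15 0.03 1212 minx [0.44  0.47  0.071] miny [0.492 0.416 0.071]
w15 0.08 661 minx [0.44 0.47 0.1 ] miny [0.488 0.437 0.083]
w15 0.15 874 minx [0.44  0.47  0.164] miny [0.45  0.468 0.176]
top0 0.03 57 minx [0.451 0.469 0.05 ] miny [0.491 0.417 0.033]
top0 0.08 61 minx [0.443 0.47  0.123] miny [0.494 0.417 0.112]
top0 0.15 69 minx [0.446 0.47  0.172] miny [0.497 0.417 0.167]
top0 0.25 184 minx [0.44  0.468 0.297] miny [0.493 0.417 0.259]
top0 0.3 172 minx [0.445 0.467 0.301] miny [0.489 0.416 0.331]
scene0 0.03 168 minx [0.448 0.385 0.04 ] miny [0.449 0.385 0.075]
scene0 0.08 177 minx [0.486 0.449 0.092] miny [0.495 0.419 0.119]
scene0 0.15 195 minx [0.485 0.45  0.2  ] miny [0.494 0.419 0.162]
scene0 0.25 247 minx [0.459 0.47  0.297] miny [0.494 0.419 0.294]
scene0 0.3 307 minx [0.484 0.449 0.32 ] miny [0.495 0.417 0.321]
beaker 5719 [0.34612871 0.46065395 0.02000566]
```

Emit:
step_arm:
  dp:
    - [0,0,0]
    - [-13,24,20]
    - [-12.5,23,20]
    - [0,0,25]
    - [0,0,25]
    - [0,0,0]
    - [0,0,0]
    - [0,0,0]
  yaw: [-0.096,0,0,0,0,0,0,0]
  hand: [85,85,85,85,85,85,85,85]

```text
t: 16.28
eef_pos: [0.4497, 0.3517, 0.145]
tcp_rot: [[-0.927, -0.376, 0.001], [-0.376, 0.927, 0.001], [-0.001, 0.0, -1.0]]
force: [0.2, 0.1, 1.0]
opening: 0.997
```

```bash
python3 st.py w16
```

```text
16.3333 [0.4499 0.3519 0.1455] -157.94 [ 0.058  0.671 -1.141  1.832  0.689  1.099  0.617] [0.  0.4 0.8] [-0.01 -0.03 -0.02] 0.9945866779036596
[[-9.268e-01 -3.756e-01  2.000e-03]
 [-3.756e-01  9.268e-01  1.600e-03]
 [-2.400e-03  7.000e-04 -1.000e+00]]
```

View pics/w16.png

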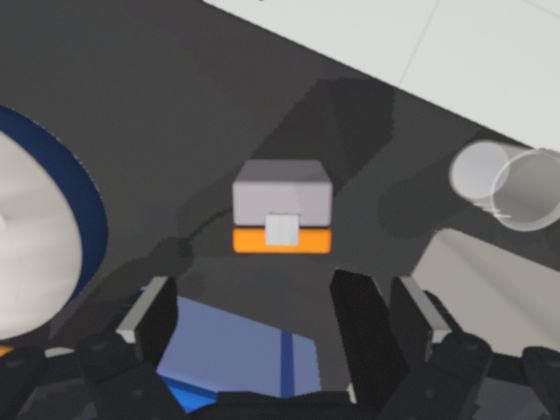

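```bash
sed -i 's/radians(18)/radians(22)/' or.py; python3 or.py w16 225 155 340 260
python3 - <<'E'
from h import *
c=cams.calibration('wrist');W=np.load('w16.npz')['W']
print('bar',ray(c,W,[[335,270],[372,275]],0).round(3),'lid edge',ray(c,W,[[283,252],[283,185]],.08).round(4),'foot',ray(c,W,[[245,161],[322,161]],0).round(4))
E
```

```text
[ 233  181   98   71 6442] [281.2 215.6] (array([443.5, 348.3]), 21.74, array([20.96, 22.06, 24.88, 18.91]), array([43.8, 56.1])) ((443.30633544921875, 348.0760803222656), (44.22747039794922, 58.38523483276367), 22.06346893310547)
bar [[0.495 0.419 0.   ]
 [0.488 0.451 0.   ]] lid edge [[0.464  0.3576 0.08  ]
 [0.4246 0.3416 0.08  ]] foot [[0.4354 0.3135 0.    ]
 [0.4125 0.37   0.    ]]
```

Aligned and centred on column 282. Descending to grip near the top.

Emit:
step_arm:
  dp:
    - [0,0,25]
    - [0,0,30]
    - [0,0,25]
    - [0,0,15]
    - [0,0,7.5]
    - [0,0,0]
    - [0,0,0]
  yaw: [0,0,0,0,0,0,0]
  hand: [85,85,85,85,85,85,85]

```text
t: 16.92
eef_pos: [0.4498, 0.3522, 0.0426]
tcp_rot: [[-0.926, -0.376, 0.001], [-0.376, 0.926, 0.002], [-0.002, 0.001, -1.0]]
force: [-0.6, 0.8, 0.3]
opening: 0.992
```

```bash
python3 st.py w17
```

```text
16.9667 [0.4499 0.3524 0.0429] -157.88 [-0.024  0.785 -1.018  1.903  0.834  0.948  0.51 ] [0.8 1.2 0.2] [-0.    0.06  0.05] 0.9937256684326796
[[-0.9264 -0.3765  0.0019]
 [-0.3765  0.9264  0.002 ]
 [-0.0025  0.0012 -1.    ]]
```

View pics/w17.png

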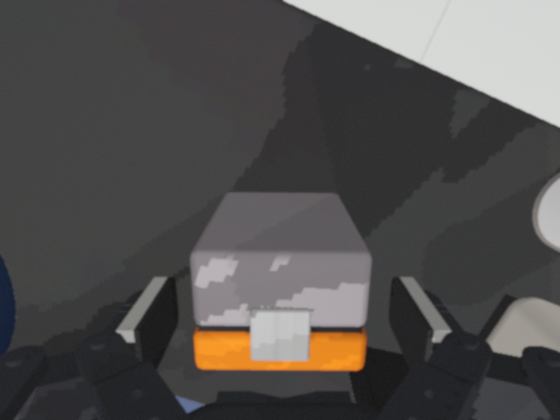

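Emit:
step_arm:
  dp:
    - [0,0,0]
    - [0,0,0]
    - [0,0,0]
    - [0,0,0]
    - [0,0,0]
    - [0,0,0]
    - [0,0,0]
  yaw: [0,0,0,0,0,0,0]
  hand: [70,62,55,50,50,50,50]

```text
t: 17.55
eef_pos: [0.45, 0.3521, 0.0427]
tcp_rot: [[-0.926, -0.377, 0.002], [-0.377, 0.926, 0.001], [-0.002, 0.0, -1.0]]
force: [0.3, -0.3, 7.1]
opening: 0.695
```

Emit:
step_arm:
  dp:
    - [0,0,-4]
    - [0,0,-5]
    - [-2,-5,0]
    - [-2.5,-5.5,0]
    - [-2,-5,0]
    - [0,0,0]
    - [0,0,0]
    - [0,0,0]
  yaw: [0,0,0,0,0,0,0,0]
  hand: [50,50,50,50,50,50,50,50]

```text
t: 18.22
eef_pos: [0.461, 0.3392, 0.0501]
tcp_rot: [[-0.926, -0.376, -0.0], [-0.376, 0.926, -0.0], [0.0, 0.0, -1.0]]
force: [0.3, 0.8, -1.2]
opening: 0.7
```

```bash
python3 st.py w18
```

```text
18.2667 [0.4609 0.3395 0.0502] -157.86 [ 0.01   0.779 -1.027  1.895  0.822  0.963  0.55 ] [ 0.2 -0.1 -1.6] [-0.   -0.01 -0.05] 0.6914748016462834
[[-9.263e-01 -3.769e-01 -4.000e-04]
 [-3.769e-01  9.263e-01  1.000e-04]
 [ 3.000e-04  2.000e-04 -1.000e+00]]
```

View pics/w18.png

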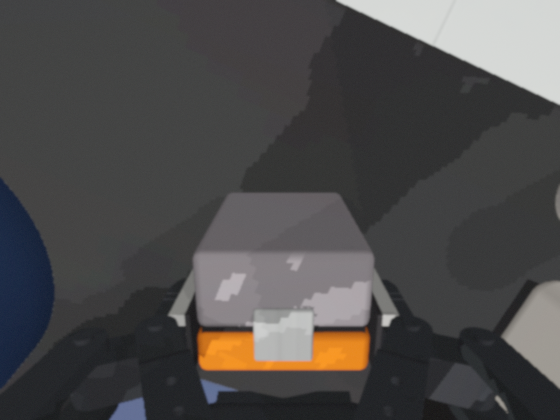

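Orange is held upright with no turning between the pads. I'll set it down in the shifted spot with light pressure, then start the arc about its near bottom edge.

Emit:
step_arm:
  dp:
    - [0,0,3]
    - [0,0,3]
    - [0,0,1.5]
    - [0,0,0.8]
    - [0,0,0]
  yaw: [0,0,0,0,0]
  hand: [50,50,50,50,50]

```text
t: 18.68
eef_pos: [0.4608, 0.3395, 0.0428]
tcp_rot: [[-0.926, -0.377, 0.0], [-0.377, 0.926, -0.001], [0.0, -0.001, -1.0]]
force: [-1.6, -2.7, 5.0]
opening: 0.695
```

Emit:
step_arm:
  dp:
    - [2,0,-0.6]
    - [4,0,-1.3]
    - [5.5,0,-1.9]
    - [6,0,-1.2]
    - [6,0,-0.7]
    - [0,0,0]
  yaw: [0,0,0,0,0,0]
  hand: [50,50,50,50,50,50]

```text
t: 19.18
eef_pos: [0.4376, 0.3299, 0.0478]
tcp_rot: [[-0.926, -0.378, -0.001], [-0.378, 0.926, -0.001], [0.001, -0.001, -1.0]]
force: [-0.3, -0.0, -1.3]
opening: 0.695
```

```bash
python3 st.py w19
```

```text
19.2333 [0.4386 0.3302 0.0478] -157.81 [ 0.018  0.756 -1.034  1.951  0.824  0.933  0.518] [-0.5 -0.6 -1.7] [ 0.01 -0.06 -0.  ] 0.6941828802062268
[[-9.259e-01 -3.777e-01  1.000e-04]
 [-3.777e-01  9.259e-01 -6.000e-04]
 [ 1.000e-04 -6.000e-04 -1.000e+00]]
```

View pics/w19.png

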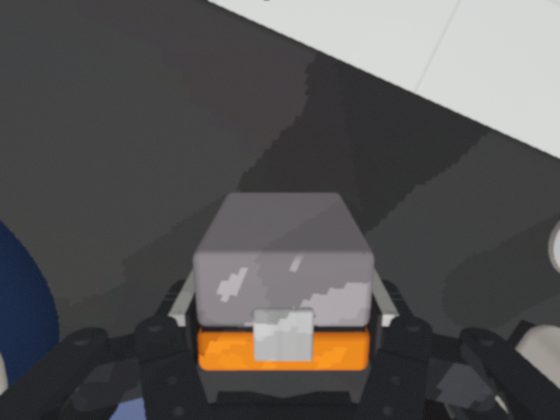

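The case came along with the pads without turning: the bench friction lever was too short for the gripped position, and it lifted about 5 mm, still upright. I'll set it back, then regrip closer to the underside face and higher, which gives a better lever. First, the actual fingertip geometry.

```bash
python3 - <<'E'
from h import *
c=cams.calibration('wrist');T=np.array(c['T_tool_cam'])
for n in ('w17','w19','w9'):
    z=np.load(n+'.npz');d=z['d'];im=z['im'];P=world(c,T,d)
    print(n)
    for v in range(268,345,6):
        row=[]
        for u in ((140,150,165,172) if n=='w17' else (178,184,190,194)):
            row.append((P[v,u]*1000).round(0).tolist())
        print(v,row)
E
python3 - <<'E'
import sys;sys.path.insert(0,'.')
from h import *
save(cv2.resize(np.load('w19.npz')['im'][250:400,130:260],None,fx=5,fy=4),'f19.png')
E
```

```text
w17
268 [[-14.0, -79.0, 41.0], [-15.0, -74.0, 42.0], [-15.0, -66.0, 41.0], [-15.0, -62.0, 41.0]]
274 [[-19.0, -80.0, 42.0], [-18.0, -74.0, 41.0], [-18.0, -66.0, 41.0], [-19.0, -62.0, 42.0]]
280 [[-22.0, -81.0, 42.0], [-22.0, -74.0, 40.0], [11.0, -44.0, -20.0], [10.0, -42.0, -19.0]]
286 [[-26.0, -81.0, 42.0], [11.0, -48.0, -25.0], [11.0, -43.0, -25.0], [7.0, -42.0, -19.0]]
292 [[7.0, -53.0, -23.0], [11.0, -46.0, -30.0], [10.0, -42.0, -27.0], [5.0, -42.0, -20.0]]
298 [[11.0, -49.0, -33.0], [11.0, -45.0, -34.0], [7.0, -42.0, -28.0], [3.0, -42.0, -21.0]]
304 [[11.0, -47.0, -38.0], [11.0, -44.0, -38.0], [5.0, -42.0, -28.0], [1.0, -42.0, -22.0]]
310 [[11.0, -46.0, -42.0], [11.0, -43.0, -41.0], [3.0, -42.0, -29.0], [-1.0, -42.0, -22.0]]
316 [[11.0, -44.0, -45.0], [9.0, -42.0, -42.0], [2.0, -42.0, -31.0], [-4.0, -42.0, -22.0]]
322 [[11.0, -43.0, -48.0], [8.0, -42.0, -44.0], [-1.0, -42.0, -31.0], [-5.0, -42.0, -24.0]]
328 [[11.0, -42.0, -50.0], [6.0, -42.0, -44.0], [-3.0, -42.0, -31.0], [-7.0, -42.0, -25.0]]
334 [[9.0, -43.0, -51.0], [5.0, -42.0, -45.0], [-5.0, -42.0, -31.0], [-10.0, -42.0, -
[... 1787 characters left out ...]
1.0, -34.0, -34.0], [11.0, -32.0, -33.0], [12.0, -30.0, -36.0]]
304 [[11.0, -35.0, -37.0], [11.0, -33.0, -38.0], [11.0, -31.0, -37.0], [11.0, -29.0, -38.0]]
310 [[11.0, -34.0, -42.0], [11.0, -32.0, -41.0], [11.0, -30.0, -41.0], [9.0, -30.0, -37.0]]
316 [[10.0, -33.0, -44.0], [10.0, -31.0, -43.0], [10.0, -30.0, -43.0], [7.0, -29.0, -39.0]]
322 [[9.0, -33.0, -44.0], [8.0, -32.0, -43.0], [7.0, -30.0, -43.0], [5.0, -30.0, -39.0]]
328 [[11.0, -31.0, -52.0], [7.0, -31.0, -45.0], [6.0, -30.0, -44.0], [3.0, -29.0, -40.0]]
334 [[12.0, -30.0, -55.0], [5.0, -31.0, -45.0], [4.0, -30.0, -44.0], [1.0, -30.0, -39.0]]
340 [[12.0, -29.0, -57.0], [4.0, -31.0, -46.0], [2.0, -30.0, -45.0], [-0.0, -29.0, -41.0]]
```

View pics/f19.png

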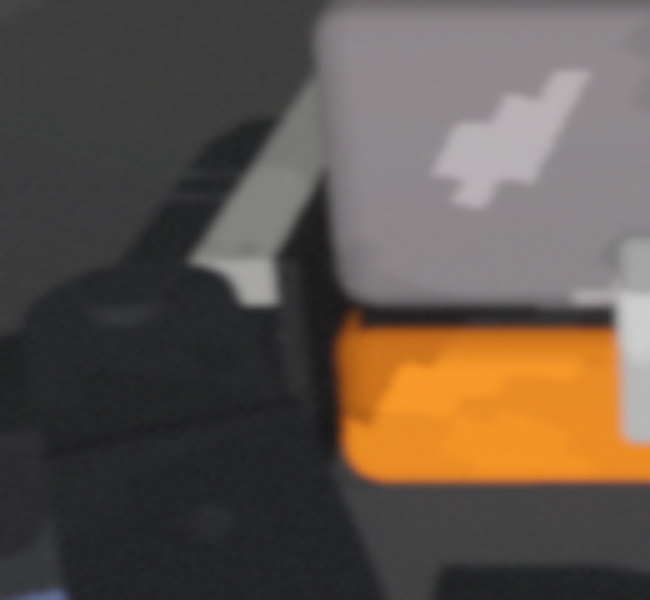

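The pads are about 37 mm long, and at this opening their tips sit roughly 10 mm above the nominal TCP, so the first grip covered a lot of the case. I'll set it back where it was, let go while it stands, and regrip with just the pad tips, near the underside face.

Emit:
step_arm:
  dp:
    - [-8,0,0]
    - [-10,0,0]
    - [-6,0,0]
    - [0,0,2]
    - [0,0,2.5]
    - [0,0,1]
    - [0,0,0]
    - [0,0,0]
  yaw: [0,0,0,0,0,0,0,0]
  hand: [50,50,50,50,50,50,50,50]

```text
t: 19.9
eef_pos: [0.4621, 0.34, 0.0427]
tcp_rot: [[-0.926, -0.377, 0.001], [-0.377, 0.926, 0.001], [-0.001, 0.0, -1.0]]
force: [0.8, -0.6, 3.2]
opening: 0.697
```

```bash
python3 st.py w20
```

```text
19.95 [0.4621 0.34   0.0427] -157.87 [ 0.004  0.788 -1.017  1.897  0.834  0.952  0.542] [2.2 0.1 3.3] [-0.01 -0.37 -0.11] 0.6921763048373403
[[-9.264e-01 -3.766e-01  1.300e-03]
 [-3.766e-01  9.264e-01  6.000e-04]
 [-1.500e-03  1.000e-04 -1.000e+00]]
```

Emit:
step_arm:
  dp:
    - [0,0,0]
    - [0,0,0]
    - [0,0,0]
    - [0,0,-5]
    - [0,0,-10]
    - [8,0,0]
    - [8,0,0]
    - [0,0,0]
    - [0,0,0]
  yaw: [0,0,0,0,0,0,0,0,0]
  hand: [62,66,72,72,72,72,72,72,72]

```text
t: 20.7
eef_pos: [0.446, 0.3331, 0.0572]
tcp_rot: [[-0.926, -0.378, 0.0], [-0.378, 0.926, -0.001], [0.0, -0.001, -1.0]]
force: [0.4, -0.3, -0.2]
opening: 0.845
```

```bash
python3 st.py w21
```

```text
20.75 [0.4465 0.3332 0.0572] -157.85 [ 0.023  0.754 -1.043  1.927  0.81   0.956  0.539] [0.1 0.2 0.2] [ 0.01 -0.03  0.01] 0.8430478427811242
[[-9.262e-01 -3.770e-01  2.000e-04]
 [-3.770e-01  9.262e-01 -6.000e-04]
 [ 0.000e+00 -6.000e-04 -1.000e+00]]
```

View pics/w21.png

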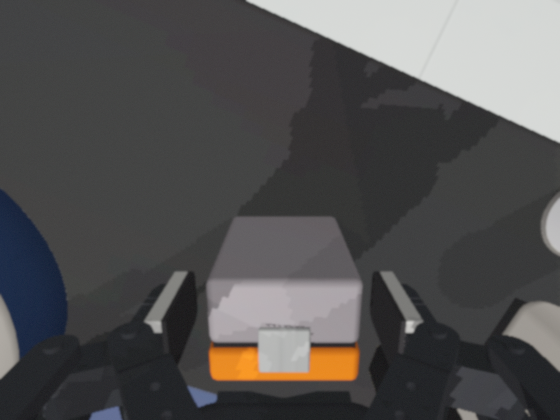

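Emit:
step_arm:
  dp:
    - [0,0,0]
    - [0,0,0]
    - [0,0,0]
    - [0,0,0]
    - [0,0,0]
  yaw: [0,0,0,0,0]
  hand: [62,55,50,50,50]

```text
t: 21.17
eef_pos: [0.4469, 0.334, 0.0575]
tcp_rot: [[-0.926, -0.377, 0.0], [-0.377, 0.926, 0.001], [-0.001, 0.0, -1.0]]
force: [0.3, 0.3, 3.7]
opening: 0.691
```

Emit:
step_arm:
  dp:
    - [0,0,1]
    - [1,0,1]
    - [3,0,0]
    - [4,0,0]
    - [4,0,0]
  yaw: [0,0,0,0,0]
  hand: [50,50,50,50,50]

```text
t: 21.58
eef_pos: [0.4391, 0.3316, 0.0576]
tcp_rot: [[-0.926, -0.376, 0.007], [-0.376, 0.926, 0.005], [-0.009, 0.002, -1.0]]
force: [6.6, 2.3, 5.8]
opening: 0.689
```

```bash
python3 st.py w22
```

```text
21.6333 [0.4381 0.3313 0.0576] -157.84 [ 0.027  0.741 -1.048  1.951  0.814  0.938  0.523] [3.4 1.1 9.5] [ 0.05 -1.04  0.06] 0.6863269770238807
[[-0.9261 -0.3773  0.0065]
 [-0.3772  0.9261  0.0046]
 [-0.0078  0.0019 -1.    ]]
```

View pics/w22.png

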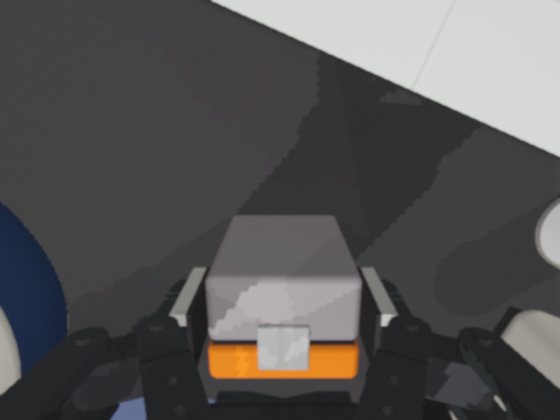

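Forces are up to 7 N lateral at 6–9 N pressed, but the case slides more than it turns, so the pad friction torque is too high at this grip. It is standing safely on its end, so I'll ease the finger opening to just at contact width and drag again.

Emit:
step_arm:
  dp:
    - [-3,0,0]
    - [0,0,0]
    - [0,0,0]
    - [0,0,0]
  yaw: [0,0,0,0]
  hand: [58.5,59,59,59]

```text
t: 21.97
eef_pos: [0.4389, 0.3317, 0.0573]
tcp_rot: [[-0.926, -0.377, 0.002], [-0.377, 0.926, 0.002], [-0.003, 0.001, -1.0]]
force: [-1.0, -0.3, 14.0]
opening: 0.695
```

Emit:
step_arm:
  dp:
    - [2,0,0]
    - [3,0,0]
    - [3,0,0]
    - [0,0,0]
  yaw: [0,0,0,0]
  hand: [59,59,59,59]

```text
t: 22.3
eef_pos: [0.4332, 0.3295, 0.0574]
tcp_rot: [[-0.926, -0.377, 0.006], [-0.377, 0.926, 0.005], [-0.007, 0.002, -1.0]]
force: [2.1, 1.6, 9.2]
opening: 0.69
```

```bash
python3 st.py w23
```

```text
22.35 [0.4333 0.3296 0.0574] -157.85 [ 0.028  0.736 -1.05   1.962  0.813  0.933  0.517] [ 1.6  2.2 10. ] [ 0.14 -0.56  0.01] 0.6941299134600306
[[-0.9262 -0.3771  0.0054]
 [-0.377   0.9262  0.0046]
 [-0.0067  0.0023 -1.    ]]
```

View pics/w23.png

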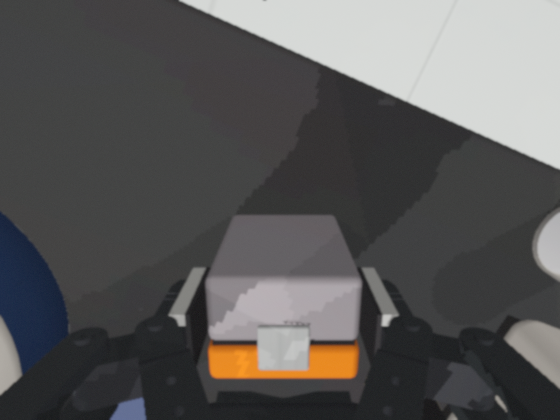

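It is still sliding, with friction around 0.3. I'll carry it back 14 mm away from the bench edge, then regrip with only a small pad corner on the top near edge, which should cut the pad torque.

Emit:
step_arm:
  dp:
    - [0,0,-4]
    - [0,0,-3]
    - [-7,0,0]
    - [-8,0,0]
    - [0,0,2.5]
    - [0,0,2.5]
    - [0,0,0]
    - [0,0,0]
  yaw: [0,0,0,0,0,0,0,0]
  hand: [50,50,50,50,50,50,50,50]

```text
t: 23.02
eef_pos: [0.4457, 0.3329, 0.0575]
tcp_rot: [[-0.926, -0.376, 0.001], [-0.376, 0.926, -0.0], [-0.001, -0.001, -1.0]]
force: [2.8, -0.4, 3.3]
opening: 0.687
```

```bash
python3 st.py w24
```

```text
23.0667 [0.4457 0.3329 0.0575] -157.88 [ 0.024  0.752 -1.044  1.93   0.811  0.954  0.537] [ 1.7 -0.9  4.1] [-0.33 -0.45  0.05] 0.690517656317813
[[-9.264e-01 -3.766e-01  1.400e-03]
 [-3.766e-01  9.264e-01 -0.000e+00]
 [-1.300e-03 -6.000e-04 -1.000e+00]]
```

Emit:
step_arm:
  dp:
    - [0,0,0]
    - [0,0,0]
    - [0,0,0]
    - [6,0,-3]
    - [6,0,-3]
    - [0,0,0]
    - [0,0,0]
  yaw: [0,0,0,0,0,0,0]
  hand: [60,63,68,68,64,64,64]

```text
t: 23.65
eef_pos: [0.4333, 0.3282, 0.0636]
tcp_rot: [[-0.926, -0.377, 0.001], [-0.377, 0.926, -0.0], [-0.0, -0.0, -1.0]]
force: [-0.1, -0.1, 0.4]
opening: 0.75
```

```bash
python3 st.py w25
python3 - <<'E'
from h import *
c=cams.calibration('wrist');z=np.load('w25.npz');P=world(c,np.array(c['T_tool_cam']),z['d'])*1000
for v,u in [(300,283),(320,283),(245,283),(290,240),(290,320)]: print((u,v),P[v,u].round(1))
k=(P[...,0]>5)&(P[...,0]<13)&(abs(P[...,1])>31)&(abs(P[...,1])<45)&(P[...,2]>-40)&(P[...,2]<10);print('lowest pad',np.percentile(P[k][:,2],[95,98,99.5]),k.sum())
E
```

```text
23.7 [0.4337 0.3282 0.0634] -157.86 [ 0.035  0.731 -1.058  1.954  0.799  0.949  0.53 ] [-0.4  0.4 -0.1] [0.03 0.   0.  ] 0.7483054783549106
[[-9.262e-01 -3.769e-01  5.000e-04]
 [-3.769e-01  9.262e-01 -1.000e-04]
 [-4.000e-04 -2.000e-04 -1.000e+00]]
(283, 300) [ -1.2   0.  -15. ]
(283, 320) [ -8.4   0.  -18. ]
(283, 245) [ 0.9  0.  37. ]
(240, 290) [  0.7 -17.6 -10.3]
(320, 290) [  0.6  15.2 -10.2]
lowest pad [-13.27173209 -11.37426904  -9.17302699] 2911
```

View pics/w25.png

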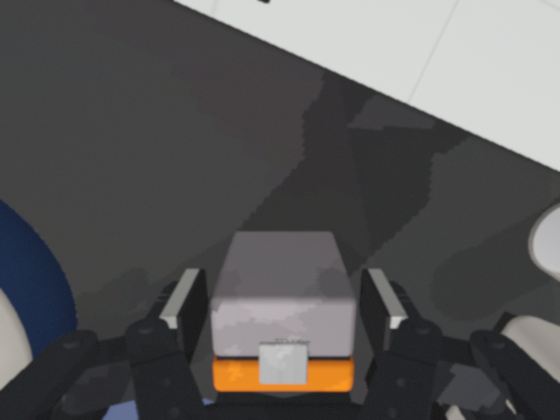

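The pad corner overlaps about 10 x 8 mm at the top near edge. Closing, pressing and dragging along the arc.

Emit:
step_arm:
  dp:
    - [0,0,0]
    - [0,0,0]
    - [0,0,0]
    - [0,0,1]
    - [0,0,1]
  yaw: [0,0,0,0,0]
  hand: [60,59,59,59,59]

```text
t: 24.12
eef_pos: [0.4339, 0.3285, 0.0633]
tcp_rot: [[-0.926, -0.376, 0.001], [-0.376, 0.926, -0.002], [-0.001, -0.002, -1.0]]
force: [-3.1, -7.8, 24.2]
opening: 0.696
```

Emit:
step_arm:
  dp:
    - [2,0,0]
    - [4,0,0]
    - [4,0,0]
    - [4,0,0.3]
  yaw: [0,0,0,0]
  hand: [59,59,59,59]

```text
t: 24.45
eef_pos: [0.4233, 0.3244, 0.0627]
tcp_rot: [[-0.927, -0.376, 0.005], [-0.376, 0.927, 0.003], [-0.006, 0.001, -1.0]]
force: [2.3, -0.8, 7.4]
opening: 0.697
```

```bash
python3 st.py w26
```

```text
24.5 [0.4222 0.324  0.0625] -157.87 [ 0.039  0.717 -1.063  1.984  0.802  0.931  0.511] [ 1.8 -1.2 10.6] [-0.18 -0.59  0.01] 0.6965966496385386
[[-9.263e-01 -3.766e-01  4.200e-03]
 [-3.766e-01  9.264e-01  1.800e-03]
 [-4.600e-03  1.000e-04 -1.000e+00]]
```

View pics/w26.png

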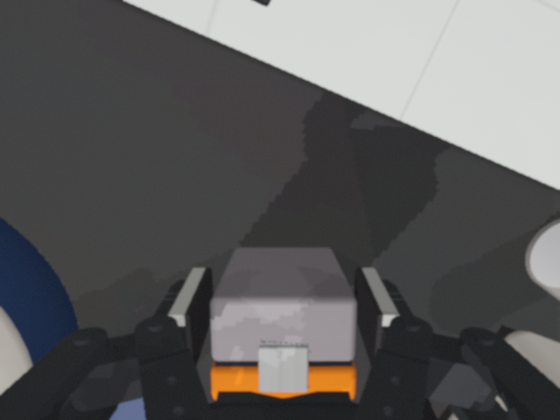

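It is turning now: the foot edge moved from row 232 to 247 relative to the gripper. Quantifying the tilt from the depth on the near face.

```bash
cat > tilt.py <<'E'
from h import *
z=np.load(sys.argv[1]+'.npz');d,W=z['d'],z['W'];c=cams.calibration('wrist');P=world(c,W,d)
s,p,a=where();u=-np.array([np.cos(a),np.sin(a)])  # away from robot
r0,r1=int(sys.argv[2]),int(sys.argv[3])
prev=None
for v in range(r0,r1,5):
    q=np.nanmedian(P[v,270:296],0);uu=(q[:2]-p[:2])@u*1000
    print(v,'u %.1f z %.1f'%(uu,q[2]*1000),end=' | ')
print()
E
python3 tilt.py w25 225 345; python3 tilt.py w26 240 345
```

```text
225 u 8.4 z 1.7 | 230 u 11.6 z 1.6 | 235 u 11.5 z 11.1 | 240 u 11.0 z 18.8 | 245 u 11.0 z 26.1 | 250 u 11.3 z 32.4 | 255 u 11.1 z 39.0 | 260 u 11.1 z 44.5 | 265 u 11.3 z 50.2 | 270 u 11.3 z 55.6 | 275 u 11.2 z 60.5 | 280 u 11.2 z 65.4 | 285 u 11.2 z 69.7 | 290 u 11.4 z 73.7 | 295 u 11.1 z 77.9 | 300 u 12.2 z 80.1 | 305 u 13.7 z 80.9 | 310 u 16.2 z 80.7 | 315 u 18.3 z 81.0 | 320 u 20.4 z 81.0 | 325 u 23.1 z 80.9 | 330 u 25.5 z 81.0 | 335 u 27.7 z 80.9 | 340 u 29.8 z 81.0 | 
240 u 7.4 z 1.6 | 245 u 10.7 z 1.4 | 250 u 10.0 z 10.9 | 255 u 8.2 z 21.1 | 260 u 7.4 z 30.1 | 265 u 6.0 z 38.6 | 270 u 5.0 z 46.1 | 275 u 3.9 z 53.2 | 280 u 3.0 z 59.9 | 285 u 2.2 z 65.7 | 290 u 1.4 z 71.2 | 295 u 0.4 z 76.7 | 300 u 1.0 z 79.5 | 305 u 2.8 z 80.3 | 310 u 5.2 z 80.9 | 315 u 7.2 z 80.9 | 320 u 8.9 z 81.2 | 325 u 11.3 z 81.5 | 330 u 13.2 z 82.1 | 335 u 15.4 z 82.3 | 340 u 17.3 z 82.5 |
```

The tilt is about 8.5° and the edge slid only 0.7 mm. Continuing along the arc.

Emit:
step_arm:
  dp:
    - [4.5,0,0.4]
    - [4.5,0,0.8]
    - [4.5,0,1.1]
    - [4.3,0,1.5]
    - [4.2,0,1.7]
    - [4,0,1.9]
  yaw: [0,0,0,0,0,0]
  hand: [59,59,59,59,59,59]

```text
t: 25.0
eef_pos: [0.3975, 0.3139, 0.0542]
tcp_rot: [[-0.926, -0.377, 0.002], [-0.377, 0.926, 0.001], [-0.002, 0.0, -1.0]]
force: [0.4, -1.1, 5.2]
opening: 0.695
```

```bash
python3 st.py w27; python3 tilt.py w27 240 380
```

```text
25.05 [0.3964 0.3134 0.0538] -157.83 [ 0.04   0.699 -1.064  2.048  0.81   0.891  0.47 ] [-0.4  0.5  4.3] [ 0.1  -0.15  0.02] 0.6948158579652061
[[-9.261e-01 -3.773e-01  9.000e-04]
 [-3.773e-01  9.261e-01  4.000e-04]
 [-1.000e-03  0.000e+00 -1.000e+00]]
240 u 3.9 z 1.4 | 245 u 6.9 z 1.5 | 250 u 9.8 z 1.7 | 255 u 13.4 z 1.1 | 260 u 16.2 z 1.5 | 265 u 19.7 z 1.4 | 270 u 22.9 z 1.4 | 275 u 26.4 z 1.3 | 280 u 29.6 z 1.4 | 285 u 32.9 z 1.4 | 290 u 36.1 z 1.4 | 295 u 30.5 z 17.5 | 300 u 2.2 z 69.5 | 305 u 2.7 z 71.7 | 310 u 4.5 z 73.1 | 315 u 6.2 z 73.8 | 320 u 7.8 z 74.8 | 325 u 9.7 z 75.7 | 330 u 10.8 z 76.6 | 335 u 12.8 z 77.7 | 340 u 14.2 z 78.3 | 345 u 15.7 z 79.2 | 350 u 17.6 z 80.1 | 355 u 17.6 z 82.4 | 360 u 19.6 z 83.3 | 365 u 20.8 z 84.0 | 370 u 22.8 z 84.9 | 375 u 24.4 z 85.8 |
```

View pics/w27.png

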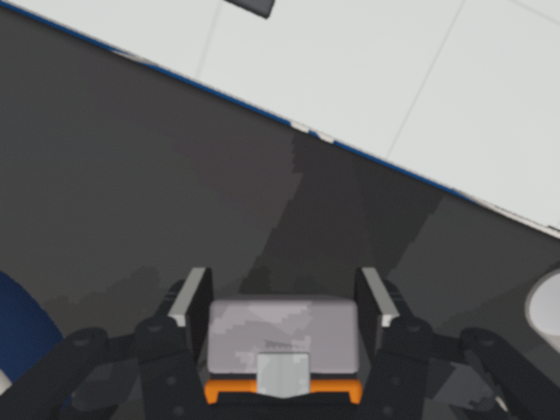

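The tilt is about 28°, near the balance point. I'll firm the grip and continue down the arc.

Emit:
step_arm:
  dp:
    - [0,0,0]
    - [3.8,0,2.2]
    - [3.8,0,2.3]
    - [3.7,0,2.5]
    - [3.4,0,2.8]
    - [3.3,0,3]
    - [3.2,0,3.2]
  yaw: [0,0,0,0,0,0,0]
  hand: [50,50,50,50,50,50,50]

```text
t: 25.63
eef_pos: [0.377, 0.3058, 0.0385]
tcp_rot: [[-0.926, -0.377, 0.001], [-0.377, 0.926, 0.0], [-0.001, -0.0, -1.0]]
force: [-3.9, -3.0, 11.5]
opening: 0.682
```

```bash
python3 st.py w28; python3 tilt.py w28 280 400;python3 -c "
from h import *
im,d,c,W,s=grab('scene');save(cv2.resize(im[220:330,120:290],None,fx=4,fy=4,interpolation=cv2.INTER_CUBIC),'s28.png')"
```

```text
25.6833 [0.3763 0.3055 0.0379] -157.8 [ 0.024  0.697 -1.048  2.102  0.84   0.844  0.419] [-3.7 -1.7  9.1] [-0.16  0.12  0.01] 0.6802628377972032
[[-9.259e-01 -3.779e-01  4.000e-04]
 [-3.779e-01  9.259e-01 -1.000e-04]
 [-3.000e-04 -2.000e-04 -1.000e+00]]
280 u 21.0 z 1.2 | 285 u 23.5 z 1.6 | 290 u 26.9 z 1.4 | 295 u 30.1 z 1.5 | 300 u 33.0 z 1.5 | 305 u 3.2 z 55.0 | 310 u 4.5 z 57.3 | 315 u 5.3 z 58.8 | 320 u 7.0 z 60.0 | 325 u 7.9 z 61.6 | 330 u 9.1 z 62.9 | 335 u 10.2 z 64.5 | 340 u 12.1 z 65.5 | 345 u 12.8 z 66.9 | 350 u 14.1 z 68.1 | 355 u 14.5 z 70.8 | 360 u 15.4 z 72.3 | 365 u 16.6 z 73.3 | 370 u 17.1 z 74.9 | 375 u 18.7 z 75.8 | 380 u 19.8 z 77.2 | 385 u 20.5 z 78.1 | 390 u 22.0 z 79.1 | 395 u 22.5 z 80.7 |
```

View pics/w28.png

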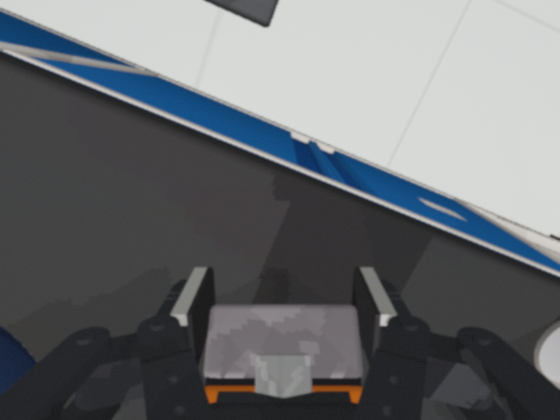

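View pics/s28.png

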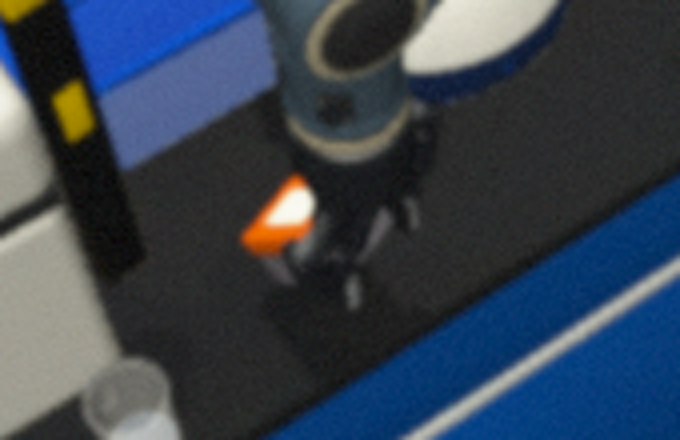

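The tilt is about 49° with the force near 10 N. Continuing.

Emit:
step_arm:
  dp:
    - [2.9,0,3]
    - [2.8,0,3.3]
    - [2.6,0,3.5]
    - [2.4,0,3.6]
    - [2.2,0,3.7]
    - [2,0,3.8]
    - [0,0,0]
  yaw: [0,0,0,0,0,0,0]
  hand: [50,50,50,50,50,50,50]

```text
t: 26.32
eef_pos: [0.3618, 0.2996, 0.0164]
tcp_rot: [[-0.926, -0.378, -0.002], [-0.378, 0.926, -0.001], [0.002, -0.0, -1.0]]
force: [-5.5, -1.1, 7.3]
opening: 0.683
```

```bash
python3 st.py w29; python3 tilt.py w29 300 400;python3 -c "
from h import *
im,d,c,W,s=grab('scene');save(cv2.resize(im[220:330,120:290],None,fx=4,fy=4,interpolation=cv2.INTER_CUBIC),'s29.png')"
```

```text
26.3667 [0.3619 0.2997 0.0167] -157.79 [-0.004  0.709 -1.014  2.144  0.885  0.795  0.362] [-5.2 -2.3  7.1] [-0.25  0.54 -0.02] 0.678968893306834
[[-9.258e-01 -3.779e-01 -1.500e-03]
 [-3.779e-01  9.258e-01 -7.000e-04]
 [ 1.600e-03 -1.000e-04 -1.000e+00]]
300 u 19.1 z 1.3 | 305 u 21.8 z 1.8 | 310 u 24.5 z 1.4 | 315 u 4.8 z 36.1 | 320 u 5.7 z 38.0 | 325 u 6.6 z 40.3 | 330 u 7.3 z 42.3 | 335 u 8.2 z 44.0 | 340 u 8.8 z 46.1 | 345 u 10.0 z 47.7 | 350 u 10.7 z 49.4 | 355 u 10.2 z 52.8 | 360 u 10.8 z 54.6 | 365 u 11.6 z 56.2 | 370 u 12.3 z 57.5 | 375 u 12.9 z 59.3 | 380 u 13.2 z 60.8 | 385 u 14.2 z 62.3 | 390 u 14.8 z 63.8 | 395 u 15.4 z 65.3 |
```

View pics/w29.png

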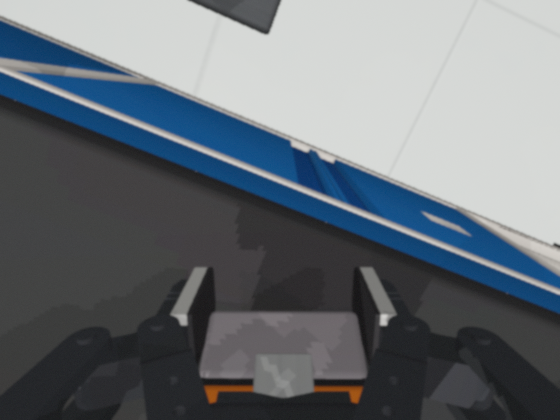

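View pics/s29.png

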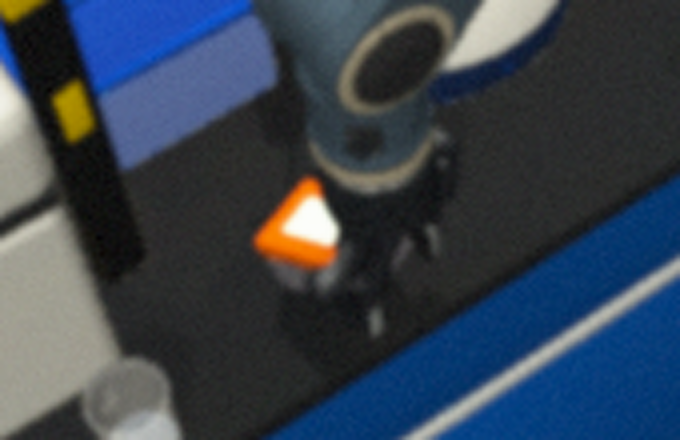

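The tilt is about 66° and the contact is steady. Continuing to lower.

Emit:
step_arm:
  dp:
    - [2,0,3]
    - [1.9,0,3.1]
    - [1.7,0,3.1]
    - [1.3,0,3.2]
    - [1,0,3.2]
    - [0.8,0,3]
    - [0,0,0]
  yaw: [0,0,0,0,0,0,0]
  hand: [50,50,50,50,50,50,50]

```text
t: 27.0
eef_pos: [0.3544, 0.2968, -0.002]
tcp_rot: [[-0.926, -0.378, -0.001], [-0.378, 0.926, 0.0], [0.0, 0.001, -1.0]]
force: [-2.5, -1.5, 5.9]
opening: 0.68
```

```bash
python3 st.py w30; python3 tilt.py w30 300 400;python3 -c "
from h import *
im,d,c,W,s=grab('scene');save(cv2.resize(im[220:330,120:290],None,fx=4,fy=4,interpolation=cv2.INTER_CUBIC),'s30.png')
P=world(c,W,d)
hsv=cv2.cvtColor(im,cv2.COLOR_RGB2HSV)
m=(hsv[...,0]>3)&(hsv[...,0]<18)&(hsv[...,1]>140)&(hsv[...,2]>110)&(P[...,0]<.48)&(P[...,1]>.25)
q=P[m];print(m.sum(),np.nanmin(q,0),np.nanmax(q,0),np.nanmedian(q,0))
"
```

```text
27.05 [ 0.3545  0.2969 -0.0018] -157.79 [-0.032  0.726 -0.98   2.169  0.932  0.756  0.313] [-4.  -1.6  6.9] [0.   0.24 0.06] 0.6773810788835187
[[-9.258e-01 -3.779e-01 -6.000e-04]
 [-3.779e-01  9.258e-01  4.000e-04]
 [ 4.000e-04  6.000e-04 -1.000e+00]]
300 u 8.2 z 1.2 | 305 u 10.7 z 1.1 | 310 u 12.9 z 1.5 | 315 u 15.3 z 1.3 | 320 u 6.9 z 17.9 | 325 u 7.2 z 20.9 | 330 u 7.7 z 23.6 | 335 u 8.1 z 25.9 | 340 u 8.4 z 28.1 | 345 u 8.7 z 30.5 | 350 u 9.3 z 32.9 | 355 u 8.3 z 36.7 | 360 u 9.1 z 38.7 | 365 u 9.1 z 40.7 | 370 u 9.6 z 42.5 | 375 u 9.6 z 44.6 | 380 u 10.2 z 46.1 | 385 u 10.3 z 48.4 | 390 u 10.8 z 49.8 | 395 u 10.8 z 51.7 | 
234 [ 0.3424479   0.25995904 -0.00754796] [0.47847909 0.35934343 0.38837592] [0.41645246 0.33898013 0.0467862 ]
```

View pics/w30.png

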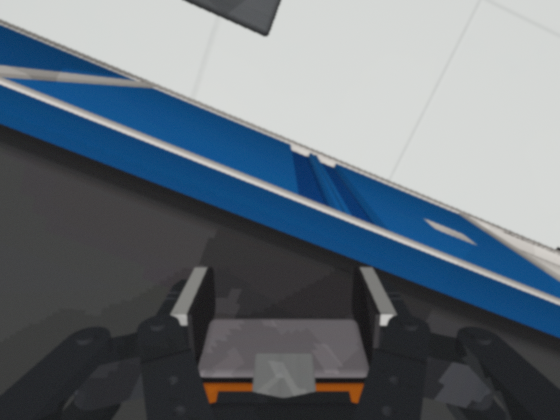

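View pics/s30.png

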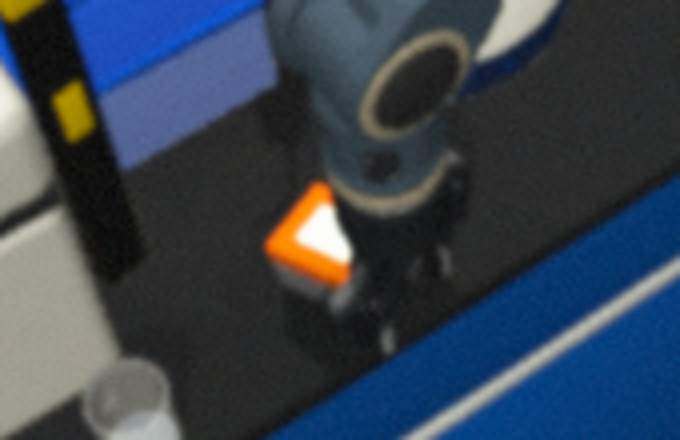

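About 12° remain (clasp edge at about 16 mm). The pads have crept lower on the case, so the tips will near the bench before it is flat. I'll lower in small steps, watching the force.

Emit:
step_arm:
  dp:
    - [0.4,0,2.5]
    - [0.4,0,2.5]
    - [0.2,0,2]
    - [0,0,0]
  yaw: [0,0,0,0]
  hand: [50,50,50,50]

```text
t: 27.43
eef_pos: [0.354, 0.2966, -0.0048]
tcp_rot: [[-0.926, -0.378, 0.005], [-0.378, 0.926, -0.003], [-0.003, -0.005, -1.0]]
force: [-9.7, -14.7, 55.5]
opening: 0.684
```

```bash
python3 st.py w31; python3 tilt.py w31 300 400
python3 - <<'E'
from h import *
c=cams.calibration('wrist');z=np.load('w31.npz');P=world(c,z['W'],z['d'])
T=world(c,np.array(c['T_tool_cam']),z['d'])*1000
for lo,hi in((-45,-29),(29,45)):
    k=(T[...,0]>5)&(T[...,0]<13)&(T[...,1]>lo)&(T[...,1]<hi)&(T[...,2]>-40)&(T[...,2]<10);print('lowest pad',np.percentile(T[k][:,2],[95,98,99.5]),k.sum(), np.nanpercentile(P[k][:,2],[.5,2,5]))
E
```

```text
27.4833 [ 0.354   0.2966 -0.0048] -157.82 [-0.041  0.728 -0.972  2.173  0.946  0.753  0.296] [ -8.6 -15.4  55.1] [-2.15  1.13 -0.25] 0.6816084731268441
[[-0.926  -0.3776  0.0048]
 [-0.3776  0.926  -0.0031]
 [-0.0033 -0.0047 -1.    ]]
300 u 6.4 z 1.3 | 305 u 9.0 z 1.5 | 310 u 11.4 z 1.2 | 315 u 14.1 z 1.3 | 320 u 7.8 z 14.4 | 325 u 7.4 z 17.8 | 330 u 8.0 z 20.5 | 335 u 8.4 z 22.9 | 340 u 8.4 z 25.3 | 345 u 9.1 z 27.8 | 350 u 9.0 z 30.0 | 355 u 8.0 z 34.1 | 360 u 8.5 z 36.2 | 365 u 8.6 z 38.3 | 370 u 9.0 z 40.2 | 375 u 9.2 z 42.2 | 380 u 9.8 z 44.0 | 385 u 10.1 z 45.7 | 390 u 10.0 z 47.7 | 395 u 10.1 z 49.5 | 
lowest pad [-5.4121403  -5.13893185 -4.80800926] 1733 [0.00017133 0.00051697 0.0007945 ]
lowest pad [-11.99780391  -9.96450025  -8.20372389] 1510 [0.00325217 0.00500551 0.00700264]
```

The fingertips touched the bench (55 N at the tips), with about 9° of tilt left. Backing off at once.

Emit:
step_arm:
  dp:
    - [0,0,-3.5]
    - [0,0,0]
    - [0,0,0]
  yaw: [0,0,0]
  hand: [50,50,50]

```text
t: 27.73
eef_pos: [0.3542, 0.2967, -0.0043]
tcp_rot: [[-0.926, -0.378, 0.002], [-0.378, 0.926, 0.001], [-0.002, 0.0, -1.0]]
force: [-4.0, -2.1, 12.0]
opening: 0.682
```

```bash
python3 st.py w32; python3 tilt.py w32 315 400
```

```text
27.7833 [ 0.3542  0.2967 -0.0044] -157.82 [-0.037  0.729 -0.974  2.172  0.941  0.751  0.304] [-4.3 -3.  12.7] [-0.2  -0.11 -0.08] 0.6809269848844077
[[-9.260e-01 -3.776e-01  1.400e-03]
 [-3.776e-01  9.260e-01  6.000e-04]
 [-1.500e-03  1.000e-04 -1.000e+00]]
315 u 13.7 z 1.3 | 320 u 7.5 z 14.6 | 325 u 7.5 z 18.0 | 330 u 7.5 z 21.0 | 335 u 8.3 z 23.3 | 340 u 8.3 z 26.0 | 345 u 9.5 z 28.0 | 350 u 9.3 z 30.5 | 355 u 8.2 z 34.6 | 360 u 8.7 z 36.7 | 365 u 8.9 z 38.5 | 370 u 8.9 z 40.6 | 375 u 9.4 z 42.5 | 380 u 9.6 z 44.5 | 385 u 10.1 z 46.2 | 390 u 10.4 z 48.2 | 395 u 10.3 z 49.9 |
```

View pics/w32.png

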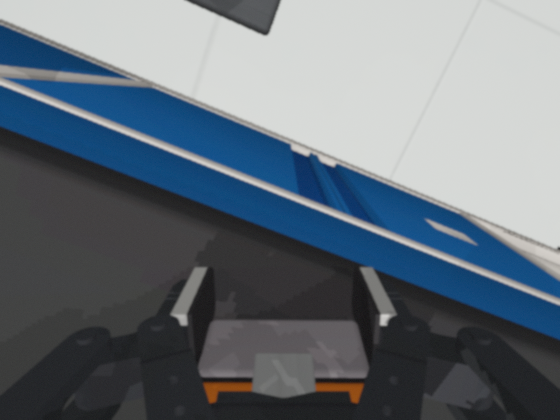

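```bash
cat > lid.py <<'E'
from h import *
for n in ('scene','top'):
    im,d,c,W,s=grab(n);P=world(c,W,d)
    hsv=cv2.cvtColor(im,cv2.COLOR_RGB2HSV)
    m=(((hsv[...,0]>3)&(hsv[...,0]<20)&(hsv[...,1]>140)&(hsv[...,2]>150))|((hsv[...,1]<40)&(hsv[...,2]>190)))&(P[...,0]<.48)&(P[...,0]>.33)&(P[...,1]>.27)&(P[...,1]<.38)&(P[...,2]<.1)&(P[...,2]>.025)
    q=P[m]
    for it in range(4):
        A=np.c_[q[:,:2],np.ones(len(q))];x=np.linalg.lstsq(A,q[:,2],rcond=None)[0];rr=q[:,2]-A@x;q=q[abs(rr)<max(.004,1.5*rr.std())]
    u=np.array([np.cos(np.radians(22)),np.sin(np.radians(22))])
    print(n,len(q),'slope along heading deg',np.degrees(np.arctan(x[:2]@u)),'across',np.degrees(np.arctan(x[:2]@[-u[1],u[0]])),'mean',q.mean(0).round(4),'rms',rr.std().round(4), 'u range',(q[:,:2]@u).min(),(q[:,:2]@u).max())
E
python3 lid.py; python3 tilt.py w32 315 316
python3 - <<'E'
from h import *
z=np.load('w32.npz');c=cams.calibration('wrist');P=world(c,z['W'],z['d'])
for v in range(315,324): print(v,np.nanmedian(P[v,225:345],0).round(4),z['im'][v,300])
E
```

```text
scene 236 slope along heading deg -9.28331599241788 across -2.0868368608138415 mean [0.4122 0.3325 0.0479] rms 0.0018 u range 0.46714706062476336 0.5325366148085112
315 u 13.7 z 1.3 | 
315 [0.3668 0.3023 0.0013] [47 44 46]
316 [0.3673 0.303  0.0013] [45 43 45]
317 [0.368  0.3027 0.0014] [43 43 43]
318 [0.3685 0.3032 0.0014] [45 43 46]
319 [0.3685 0.3037 0.0013] [54 52 55]
320 [0.3609 0.3002 0.0146] [74 70 72]
321 [0.3609 0.2999 0.0158] [86 83 86]
322 [0.3606 0.3001 0.0165] [93 89 92]
323 [0.3605 0.2998 0.0171] [97 93 96]
  ret = _var(a, axis=axis, dtype=dtype, out=out, ddof=ddof,
  arrmean = um.true_divide(arrmean, div, out=arrmean,
  ret = ret.dtype.type(ret / rcount)
lid.py:10: RuntimeWarning: Mean of empty slice.
  print(n,len(q),'slope along heading deg',np.degrees(np.arctan(x[:2]@u)),'across',np.degrees(np.arctan(x[:2]@[-u[1],u[0]])),'mean',q.mean(0).round(4),'rms',rr.std().round(4), 'u range',(q[:,:2]@u).min(),(q[:,:2]@u).max())
  ret = um.true_divide(
Traceback (most recent call last):
  File "lid.py", line 10, in <module>
    print(n,len(q),'slope along heading deg',np.degrees(np.arctan(x[:2]@u)),'across',np.degrees(np.arctan(x[:2]@[-u[1],u[0]])),'mean',q.mean(0).round(4),'rms',rr.std().round(4), 'u range',(q[:,:2]@u).min(),(q[:,:2]@u).max())
                                                                                                                                                                                            ~~~~~~~~~~~~~~~^^
ValueError: zero-size array to reduction operation minimum which has no identity
```

The remaining tilt is about 9°, with the clasp edge some 12 mm up. I'll ease the grip in tiny increments so the end settles under pad friction.

Emit:
step_arm:
  dp:
    - [0,0,0]
    - [0,0,0]
    - [0,0,0]
  yaw: [0,0,0]
  hand: [57.5,58,58.2]

```text
t: 28.13
eef_pos: [0.3541, 0.2966, -0.0046]
tcp_rot: [[-0.926, -0.377, 0.001], [-0.377, 0.926, 0.0], [-0.001, 0.0, -1.0]]
force: [-3.9, -3.1, 11.8]
opening: 0.684
```

```bash
sed -i "s/('scene','top')/('scene',)/" lid.py; python3 st.py; python3 lid.py
```

```text
28.1333 [ 0.3541  0.2966 -0.0046] -157.84 [-0.037  0.729 -0.974  2.172  0.94   0.751  0.303] [-3.9 -3.1 11.8] [-0.21  0.1  -0.13] 0.6841867422592184
[[-9.261e-01 -3.772e-01  9.000e-04]
 [-3.772e-01  9.261e-01  5.000e-04]
 [-1.000e-03  1.000e-04 -1.000e+00]]
scene 232 slope along heading deg -8.79585865106544 across -2.2171379373547877 mean [0.4123 0.3317 0.0479] rms 0.0017 u range 0.46565541052654946 0.5328009538987507
```

Emit:
step_arm:
  dp:
    - [0,0,0]
    - [0,0,0]
  yaw: [0,0]
  hand: [58.4,58.5]

```text
t: 28.35
eef_pos: [0.3541, 0.2967, -0.0047]
tcp_rot: [[-0.926, -0.377, 0.001], [-0.377, 0.926, 0.0], [-0.001, 0.0, -1.0]]
force: [-2.8, -2.3, 11.5]
opening: 0.688
```

Emit:
step_arm:
  dp:
    - [0,0,0]
    - [0,0,0]
  yaw: [0,0]
  hand: [58.6,58.7]

```text
t: 28.52
eef_pos: [0.3541, 0.2967, -0.0047]
tcp_rot: [[-0.926, -0.377, 0.001], [-0.377, 0.926, 0.001], [-0.001, 0.0, -1.0]]
force: [-2.4, -1.3, 11.1]
opening: 0.688
```

```bash
python3 st.py; python3 lid.py
```

```text
28.5167 [ 0.3541  0.2967 -0.0047] -157.84 [-0.037  0.729 -0.973  2.172  0.94   0.751  0.304] [-2.4 -1.3 11.1] [-0.26  0.1  -0.08] 0.6878765376789345
[[-9.262e-01 -3.771e-01  7.000e-04]
 [-3.771e-01  9.262e-01  5.000e-04]
 [-8.000e-04  2.000e-04 -1.000e+00]]
scene 241 slope along heading deg -9.67960882696319 across -2.062217549130269 mean [0.4119 0.3325 0.0481] rms 0.0018 u range 0.4655438918404717 0.5345059481448919
```

The opening follows and the forces ease smoothly, so the grip can be graded. Continuing.

Emit:
step_arm:
  dp:
    - [0,0,0]
    - [0,0,0]
    - [0,0,0]
  yaw: [0,0,0]
  hand: [58.8,58.9,59]

```text
t: 28.82
eef_pos: [0.3541, 0.2967, -0.0048]
tcp_rot: [[-0.926, -0.377, 0.001], [-0.377, 0.926, 0.001], [-0.001, 0.0, -1.0]]
force: [-3.3, -0.7, 10.6]
opening: 0.689
```

```bash
python3 st.py|head -1; python3 lid.py
```

```text
28.8167 [ 0.3541  0.2967 -0.0048] -157.85 [-0.037  0.729 -0.973  2.172  0.94   0.751  0.304] [-3.3 -0.7 10.6] [-0.2   0.22 -0.1 ] 0.6892589439451301
scene 239 slope along heading deg -9.174011778834553 across -1.6959355516585417 mean [0.4121 0.3324 0.0481] rms 0.0019 u range 0.46851389315991493 0.5335735703831407
```

Emit:
step_arm:
  dp:
    - [0,0,0]
    - [0,0,0]
    - [0,0,0]
  yaw: [0,0,0]
  hand: [59.1,59.2,59.3]

```text
t: 29.12
eef_pos: [0.3541, 0.2967, -0.0048]
tcp_rot: [[-0.926, -0.377, 0.0], [-0.377, 0.926, 0.001], [-0.001, 0.001, -1.0]]
force: [-3.7, -0.3, 8.6]
opening: 0.695
```

```bash
python3 st.py|head -1; python3 lid.py
```

```text
29.1167 [ 0.3541  0.2967 -0.0048] -157.85 [-0.037  0.73  -0.973  2.172  0.94   0.75   0.303] [-3.7 -0.3  8.6] [-0.18  0.15 -0.11] 0.6945328666379346
scene 235 slope along heading deg -9.5626200719612 across -1.5173099974447315 mean [0.4124 0.3321 0.0481] rms 0.0018 u range 0.46539568245461105 0.5325484801195444
```

Emit:
step_arm:
  dp:
    - [0,0,0]
    - [0,0,0]
    - [0,0,0]
  yaw: [0,0,0]
  hand: [59.4,59.5,59.6]

```text
t: 29.42
eef_pos: [0.3541, 0.2968, -0.0049]
tcp_rot: [[-0.926, -0.377, 0.0], [-0.377, 0.926, 0.001], [-0.0, 0.001, -1.0]]
force: [-2.0, 0.1, 7.8]
opening: 0.697
```

```bash
python3 st.py|head -1; python3 lid.py
```

```text
29.4167 [ 0.3541  0.2968 -0.0049] -157.86 [-0.037  0.73  -0.973  2.172  0.94   0.75   0.303] [-2.   0.1  7.8] [-0.12  0.22 -0.06] 0.6968499170766018
scene 246 slope along heading deg -9.831365516972575 across -1.4167501703274954 mean [0.4115 0.3324 0.0482] rms 0.0018 u range 0.46715880866244763 0.5331439320451397
```

Emit:
step_arm:
  dp:
    - [0,0,0]
    - [0,0,0]
    - [0,0,0]
  yaw: [0,0,0]
  hand: [59.7,59.8,59.8]

```text
t: 29.72
eef_pos: [0.3541, 0.2969, -0.005]
tcp_rot: [[-0.926, -0.377, 0.0], [-0.377, 0.926, 0.001], [-0.0, 0.001, -1.0]]
force: [-2.2, -0.3, 7.8]
opening: 0.699
```

```bash
python3 st.py|head -1; python3 lid.py
```

```text
29.7167 [ 0.3541  0.2969 -0.005 ] -157.86 [-0.037  0.73  -0.973  2.172  0.94   0.75   0.303] [-2.2 -0.3  7.8] [-0.17  0.29 -0.13] 0.6993671714435443
scene 238 slope along heading deg -9.098778919788437 across -2.3541220717226516 mean [0.4112 0.3328 0.0484] rms 0.002 u range 0.46817567146156214 0.533347213905162
```

Emit:
step_arm:
  dp:
    - [0,0,0]
    - [0,0,0]
  yaw: [0,0]
  hand: [59.9,60]

```text
t: 29.93
eef_pos: [0.354, 0.2969, -0.005]
tcp_rot: [[-0.926, -0.377, -0.0], [-0.377, 0.926, 0.001], [-0.0, 0.001, -1.0]]
force: [-2.1, 0.3, 5.8]
opening: 0.701
```

```bash
python3 st.py|head -1; python3 lid.py
```

```text
29.9333 [ 0.354   0.2969 -0.005 ] -157.85 [-0.037  0.73  -0.973  2.172  0.94   0.75   0.304] [-2.1  0.3  5.8] [-0.1   0.35 -0.08] 0.7007251902426629
scene 230 slope along heading deg -9.677559443194873 across -1.7890520925557098 mean [0.4132 0.3324 0.0483] rms 0.0018 u range 0.4692324598330282 0.5331483981015306
```

Emit:
step_arm:
  dp:
    - [0,0,0]
    - [0,0,0]
  yaw: [0,0]
  hand: [60.1,60.2]

```text
t: 30.15
eef_pos: [0.354, 0.297, -0.005]
tcp_rot: [[-0.926, -0.377, -0.0], [-0.377, 0.926, 0.001], [-0.0, 0.001, -1.0]]
force: [-1.7, 0.1, 6.3]
opening: 0.705
```

```bash
python3 st.py|head -1; python3 lid.py
```

```text
30.15 [ 0.354  0.297 -0.005] -157.85 [-0.037  0.73  -0.973  2.172  0.94   0.75   0.304] [-1.7  0.1  6.3] [-0.06  0.39 -0.06] 0.7051874770567281
scene 240 slope along heading deg -0.816628971265561 across -1.9745950339755272 mean [0.413  0.3325 0.0449] rms 0.0018 u range 0.4713913203911654 0.531787796918506
```

The case now lies flat, with its lid at about 45 mm and level, after settling under light grip friction. Letting go fully and rising to look.

Emit:
step_arm:
  dp:
    - [0,0,-1]
    - [0,0,-1]
    - [0,0,-2]
    - [0,0,-10]
    - [0,0,-30]
    - [0,0,-35]
    - [0,0,-35]
    - [0,0,-35]
    - [0,0,0]
    - [0,0,0]
  yaw: [0,0,0,0,0,0,0,0,0,0]
  hand: [64,70,78,85,85,85,85,85,85,85]

```text
t: 31.03
eef_pos: [0.3552, 0.2966, 0.1456]
tcp_rot: [[-0.927, -0.376, 0.004], [-0.376, 0.927, 0.002], [-0.004, 0.0, -1.0]]
force: [-0.9, -0.9, -0.9]
opening: 0.999
```

```bash
python3 st.py w33
```

```text
31.0833 [0.3546 0.2956 0.1441] -157.91 [ 0.193  0.533 -1.254  2.07   0.619  0.987  0.568] [ 0.4 -0.5 -1. ] [-0.04  0.04 -0.04] 0.9945357241993728
[[-9.266e-01 -3.761e-01  1.400e-03]
 [-3.761e-01  9.266e-01 -3.000e-04]
 [-1.200e-03 -9.000e-04 -1.000e+00]]
```

View pics/w33.png

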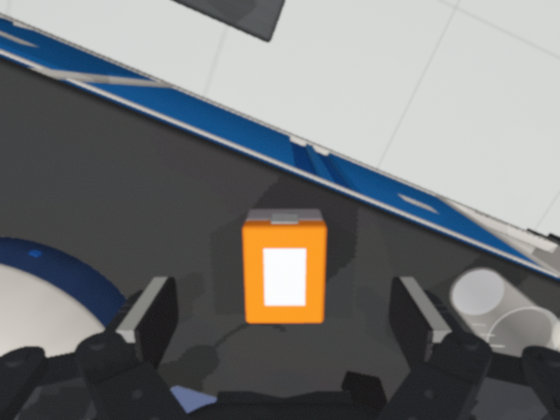

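Orange lies flat, lid up, with the clasp toward the robot and fully on the bench. It spans (244–326, 222–323) in the view. Measuring it for the regrasp.

```bash
cat > ol.py <<'E'
from h import *
z=np.load(sys.argv[1]+'.npz');im,d,W=z['im'],z['d'],z['W'];c=cams.calibration('wrist');zt=float(sys.argv[2]);a0=float(sys.argv[3])
hsv=cv2.cvtColor(im,cv2.COLOR_RGB2HSV);H,S,V=[hsv[...,i] for i in range(3)]
for th in (150,190,215):
  for st,ce,m in comps((H>3)&(H<22)&(S>120)&(V>th),1000): print(th,st,ce.round(),box(c,W,m,zt,np.radians(a0)))
P=world(c,W,d);print(P[240,285],P[315,285])
E
python3 ol.py w33 .046 22; python3 st.py|head -1
```

```text
150 [ 242  221   85  103 5759] [284. 270.] (array([400.6, 315.9]), 22.38, array([22.16, 23.01, 22.29, 22.2 ]), array([82. , 59.4]))
190 [ 243  225   83   98 5299] [284. 272.] (array([401.4, 316.2]), 22.45, array([23.48, 22.09, 22.21, 22.25]), array([78.8, 58.4]))
215 [ 243  227   82   96 5032] [284. 272.] (array([401.9, 316.3]), 22.35, array([22.1 , 23.08, 22.11, 22.27]), array([77.6, 57.4]))
[0.37395423 0.30577401 0.04820357] [0.43083956 0.32898482 0.04775088]
31.0833 [0.3546 0.2956 0.1441] -157.91 [ 0.193  0.533 -1.254  2.07   0.619  0.987  0.568] [ 0.4 -0.5 -1. ] [-0.04  0.04 -0.04] 0.9945357241993728
```

Emit:
step_arm:
  dp:
    - [-26,0.7,0]
    - [-25.5,0.7,0]
    - [0,0,25]
    - [0,0,25]
    - [0,0,20]
    - [0,0,0]
    - [0,0,0]
  yaw: [-0.004,0,0,0,0,0,0]
  hand: [85,85,85,85,85,85,85]

```text
t: 31.67
eef_pos: [0.4001, 0.316, 0.0721]
tcp_rot: [[-0.924, -0.381, -0.004], [-0.381, 0.924, -0.002], [0.004, -0.001, -1.0]]
force: [0.1, 1.0, -0.0]
opening: 0.996
```

```bash
python3 st.py w34; python3 ol.py w34 .046 22
```

```text
31.7167 [0.4008 0.3169 0.0733] -157.59 [ 0.058  0.683 -1.093  2.021  0.773  0.929  0.508] [0.7 1.2 0.1] [ 0.04 -0.02 -0.03] 0.9958758193310174
[[-9.245e-01 -3.813e-01 -1.400e-03]
 [-3.813e-01  9.245e-01 -5.000e-04]
 [ 1.500e-03  1.000e-04 -1.000e+00]]
150 [  221   177   125   150 12165] [282. 248.] (array([401.1, 316.1]), 22.32, array([22.34, 22.41, 22.27, 22.31]), array([80.9, 59.2]))
190 [  221   181   124   145 11418] [282. 249.] (array([401.6, 316.2]), 22.31, array([22.27, 22.46, 22.24, 22.31]), array([78.6, 58.4]))
215 [  222   183   122   143 10032] [284. 255.] (array([402.2, 316.4]), 22.85, array([25.8 , 21.49, 22.3 , 22.36]), array([76.5, 57.6]))
[0.39151345 0.31346605 0.04774417] [0.43086628 0.32979574 0.04741888]
```

View pics/w34.png

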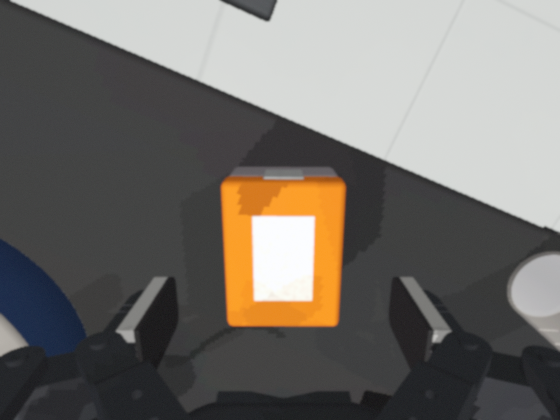

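Emit:
step_arm:
  dp:
    - [0,-0.5,22]
    - [0,0,22]
    - [0,0,14]
    - [0,0,6]
    - [0,0,0]
    - [0,0,0]
  yaw: [0,0,0,0,0,0]
  hand: [85,85,85,85,85,85]

```text
t: 32.22
eef_pos: [0.402, 0.3171, 0.0106]
tcp_rot: [[-0.925, -0.38, 0.001], [-0.38, 0.925, 0.001], [-0.001, 0.001, -1.0]]
force: [0.4, -0.3, 0.5]
opening: 0.992
```

Emit:
step_arm:
  dp:
    - [0,0,0]
    - [0,0,0]
    - [0,0,0]
    - [0,0,0]
    - [0,0,0]
    - [0,0,0]
    - [0,0,0]
    - [0,0,0]
  yaw: [0,0,0,0,0,0,0,0]
  hand: [72,64,50,50,50,50,50,50]

```text
t: 32.88
eef_pos: [0.4023, 0.3169, 0.0108]
tcp_rot: [[-0.925, -0.38, 0.002], [-0.38, 0.925, 0.001], [-0.002, 0.0, -1.0]]
force: [-1.0, -0.5, 6.6]
opening: 0.695
```

```bash
python3 st.py w35
```

```text
32.9333 [0.4023 0.3169 0.0108] -157.65 [-0.015  0.76  -0.99   2.054  0.894  0.833  0.416] [ 1.2 -1.9  5.9] [-0.16  0.13  0.  ] 0.6944470195428936
[[-9.249e-01 -3.803e-01  2.000e-03]
 [-3.803e-01  9.249e-01  9.000e-04]
 [-2.200e-03  1.000e-04 -1.000e+00]]
```

View pics/w35.png

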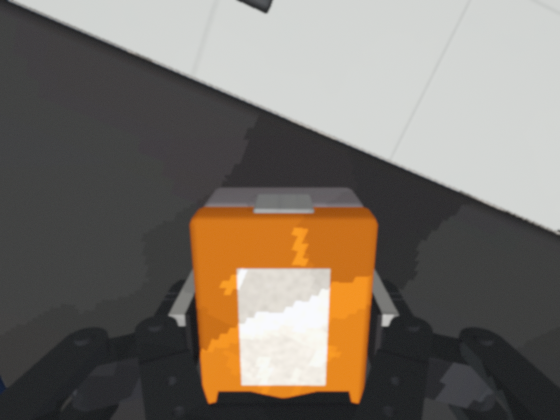

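Held squarely. Lifting and carrying toward the column.

Emit:
step_arm:
  dp:
    - [0,0,-5]
    - [0,0,-15]
    - [0,0,-30]
    - [0,0,-35]
    - [0,0,-35]
    - [0,0,-35]
    - [3,-18,-30]
    - [6,-37,-10]
    - [6,-37,-5]
    - [6,-37,0]
  yaw: [0,0,0,0,0,0,0,0,0,0]
  hand: [50,50,50,50,50,50,50,50,50,50]

```text
t: 33.77
eef_pos: [0.4316, 0.1883, 0.211]
tcp_rot: [[-0.924, -0.382, 0.003], [-0.382, 0.924, 0.0], [-0.003, -0.001, -1.0]]
force: [1.3, -0.5, -2.1]
opening: 0.694
```

Emit:
step_arm:
  dp:
    - [6,-37,0]
    - [6,-37,0]
    - [6,-37,0]
    - [6,-30,0]
    - [0,0,0]
    - [0,0,0]
    - [0,0,0]
    - [0,0,0]
  yaw: [0,0,0,0.1,0.1,0.1,0.1,0.1]
  hand: [50,50,50,50,50,50,50,50]

```text
t: 34.43
eef_pos: [0.4621, 0.0491, 0.2095]
tcp_rot: [[-0.993, 0.115, -0.0], [0.115, 0.993, -0.0], [0.0, -0.0, -1.0]]
force: [0.8, 0.7, -1.2]
opening: 0.694
```

```bash
python3 st.py
```

```text
34.4333 [0.4621 0.0491 0.2095] 173.4 [ 0.803  0.374 -1.212  1.993  0.406  1.049  0.86 ] [ 0.8  0.7 -1.2] [ 0.05 -0.   -0.03] 0.6941575635501408
[[-9.934e-01  1.150e-01 -4.000e-04]
 [ 1.150e-01  9.934e-01 -4.000e-04]
 [ 4.000e-04 -4.000e-04 -1.000e+00]]
```

Emit:
step_arm:
  dp:
    - [3,-36,0]
    - [3,-36,0]
    - [3,-36,0]
    - [3,-36,0]
    - [3,-36,0]
    - [2,-30,0]
    - [0,0,0]
    - [0,0,0]
  yaw: [0,0,0,0,0,0,0,0]
  hand: [50,50,50,50,50,50,50,50]

```text
t: 35.1
eef_pos: [0.4218, -0.159, 0.2093]
tcp_rot: [[-0.993, 0.114, -0.001], [0.114, 0.993, 0.0], [0.001, 0.0, -1.0]]
force: [0.4, 0.1, -1.3]
opening: 0.695
```

```bash
python3 st.py w36; python3 wtop.py w36 .092
```

```text
35.15 [ 0.4223 -0.1573  0.2095] 173.64 [ 1.312  0.358 -1.252  2.02   0.395  1.041  1.331] [ 0.9  0.3 -1.7] [ 0.07 -0.    0.  ] 0.6967185233536921
[[-9.938e-01  1.108e-01 -4.000e-04]
 [ 1.108e-01  9.938e-01  5.000e-04]
 [ 4.000e-04  4.000e-04 -1.000e+00]]
170 [  44  142   95  104 8238] [ 93. 193.] (array([ 399.2, -297.2]), -6.23, array([-5.3 , -6.53, -6.42, -6.47]), array([78.1, 58. ]))Traceback (most recent call last):
  File "wtop.py", line 5, in <module>
    for st,ce,m in comps((S<50)&(V>th)&(abs(P[...,2]-zt)<.02)&(P[...,0]>.34),1000): print(th,st,ce.round(),box(c,W,m,zt,np.radians(-6)))
                                                                                                           ~~~^^^^^^^^^^^^^^^^^^^^^^^^^
  File "h.py", line 44, in box
    f=np.polyfit(q[k,o],q[k,ax],1);out.append(np.polyval(f,ce[o]));an.append(np.arctan(f[0])*(1 if ax==1 else -1))
    raise TypeError("expected non-empty vector for x")
TypeError: expected non-empty vector for x
```

View pics/w36.png

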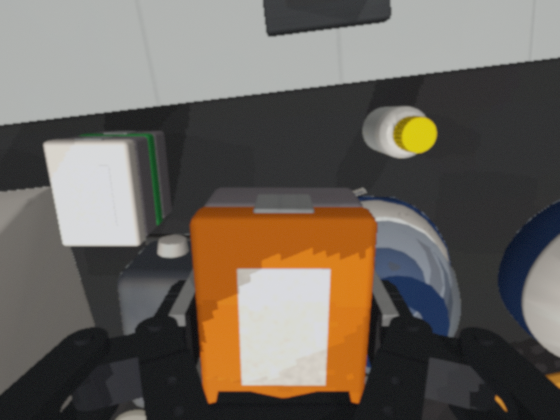

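Emit:
step_arm:
  dp:
    - [1.6,-34,0]
    - [1.6,-36,0]
    - [1.7,-36,0]
    - [1.7,-36,0]
    - [0,0,0]
    - [0,0,20]
    - [0,0,25]
    - [0,0,20]
    - [0,0,15]
    - [0,0,0]
  yaw: [0,0,0,0,0,0,0,0,0,0]
  hand: [50,50,50,50,50,50,50,50,50,50]

```text
t: 35.98
eef_pos: [0.3995, -0.2951, 0.1272]
tcp_rot: [[-0.994, 0.106, -0.004], [0.106, 0.994, 0.004], [0.005, 0.003, -1.0]]
force: [0.1, 0.4, -1.9]
opening: 0.7
```

Emit:
step_arm:
  dp:
    - [0,0,0]
    - [0,0,0]
    - [0,0,0]
  yaw: [0,0,0]
  hand: [50,50,50]

```text
t: 36.23
eef_pos: [0.4018, -0.2976, 0.1309]
tcp_rot: [[-0.994, 0.109, 0.002], [0.109, 0.994, -0.001], [-0.002, -0.001, -1.0]]
force: [0.9, -0.8, -1.3]
opening: 0.695
```

```bash
python3 st.py w37
```

```text
36.2833 [ 0.4016 -0.2978  0.1308] 173.74 [ 1.392  0.54  -1.09   2.005  0.594  0.954  1.458] [-0.8 -0.2 -1.8] [ 0.02 -0.    0.03] 0.6909264397646824
[[-0.994   0.109   0.0018]
 [ 0.109   0.994  -0.0014]
 [-0.002  -0.0012 -1.    ]]
```

View pics/w37.png

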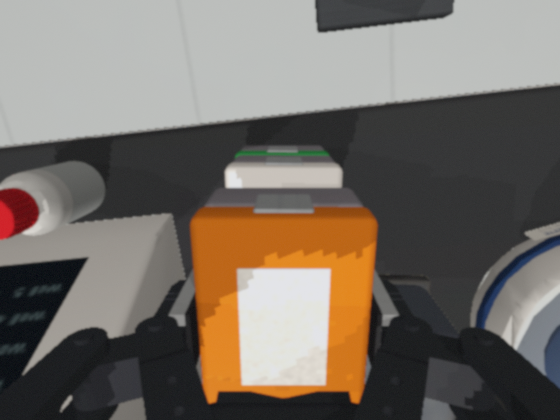

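Emit:
step_arm:
  dp:
    - [1.6,0,5]
    - [0,0,10]
    - [0,0,7]
    - [0,0,3]
    - [0,0,0]
    - [0,0,0]
    - [0,0,0]
  yaw: [0,0,0,0,0,0,0]
  hand: [50,50,50,50,50,50,50]

```text
t: 36.87
eef_pos: [0.3993, -0.2976, 0.1046]
tcp_rot: [[-0.994, 0.109, 0.0], [0.109, 0.994, 0.0], [-0.0, 0.0, -1.0]]
force: [0.2, -0.2, -2.5]
opening: 0.69
```

```bash
python3 st.py w38
```

```text
36.9167 [ 0.3993 -0.2976  0.1047] 173.72 [ 1.364  0.571 -1.053  2.03   0.636  0.911  1.424] [ 0.7  0.4 -1.5] [0.02 0.04 0.03] 0.6912383655297637
[[-9.940e-01  1.094e-01  4.000e-04]
 [ 1.094e-01  9.940e-01 -0.000e+00]
 [-4.000e-04 -0.000e+00 -1.000e+00]]
```

View pics/w38.png

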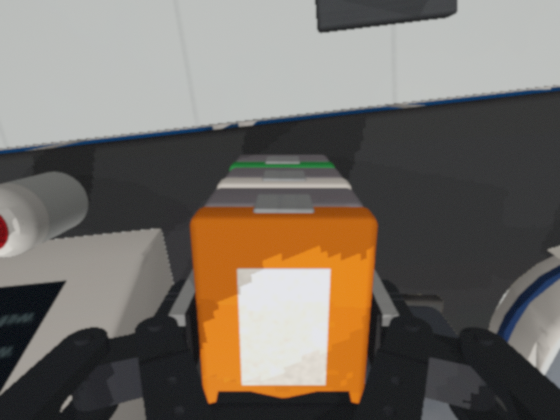

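```bash
cat > ff.py <<'E'
from h import *
z=np.load(sys.argv[1]+'.npz');d,W=z['d'],z['W'];c=cams.calibration('wrist');P=world(c,W,d)
a=np.radians(-6.35);u=np.array([np.cos(a),np.sin(a)]);o=np.array([.3992,-.2977])
for v in range(int(sys.argv[2]),int(sys.argv[3]),2):
    q=np.nanmedian(np.r_[P[v,238:252],P[v,318:332]],0);print(v,'u %.1f z %.1f'%((q[:2]-o)@u*1000,q[2]*1000),end=' | ')
print()
E
python3 ff.py w38 154 224; python3 ff.py w37 150 224
```

```text
154 u -39.5 z 1.5 | 156 u -39.3 z 10.4 | 158 u -39.4 z 18.4 | 160 u -39.6 z 26.7 | 162 u -40.1 z 37.1 | 164 u -40.3 z 44.1 | 166 u -39.5 z 46.0 | 168 u -39.7 z 53.5 | 170 u -39.6 z 59.0 | 172 u -39.6 z 64.5 | 174 u -39.7 z 69.7 | 176 u -39.5 z 73.4 | 178 u -40.2 z 81.7 | 180 u -40.3 z 85.7 | 182 u -40.2 z 89.9 | 184 u -39.7 z 91.2 | 186 u -39.1 z 92.7 | 188 u -39.8 z 99.9 | 190 u -39.9 z 103.4 | 192 u -39.9 z 106.6 | 194 u -39.9 z 109.9 | 196 u -40.0 z 112.8 | 198 u -40.0 z 115.7 | 200 u -40.1 z 118.4 | 202 u -39.8 z 120.8 | 204 u -39.3 z 121.7 | 206 u -39.0 z 122.9 | 208 u -40.3 z 130.3 | 210 u -40.4 z 132.5 | 212 u -40.2 z 134.9 | 214 u -40.4 z 136.7 | 216 u -40.2 z 138.4 | 218 u -39.5 z 139.2 | 220 u -39.3 z 140.1 | 222 u -38.9 z 140.5 | 
150 u -38.2 z 26.7 | 152 u -40.2 z 41.8 | 154 u -39.6 z 46.0 | 156 u -39.7 z 55.1 | 158 u -39.8 z 62.5 | 160 u -39.7 z 69.5 | 162 u -39.3 z 73.9 | 164 u -40.1 z 85.0 | 166 u -40.1 z 90.5 | 168 u -39.5 z 92.3 | 170 u -38.5 z 93.0 | 172 u -37.6 z 93.1 | 174 u -36.6 z 93.5 | 176 u -35.7 z 93.4 | 178 u -34.7 z 93.4 | 180 u -33.4 z 93.5 | 182 u -32.6 z 93.4 | 184 u -31.5 z 93.6 | 186 u -30.4 z 93.4 | 188 u -37.4 z 126.2 | 190 u -37.4 z 129.6 | 192 u -37.3 z 132.7 | 194 u -37.6 z 136.5 | 196 u -37.5 z 139.1 | 198 u -37.2 z 141.9 | 200 u -37.5 z 144.8 | 202 u -37.4 z 147.0 | 204 u -36.8 z 148.2 | 206 u -36.3 z 149.1 | 208 u -37.8 z 156.3 | 210 u -37.9 z 158.7 | 212 u -38.0 z 160.8 | 214 u -37.9 z 163.1 | 216 u -38.1 z 164.8 | 218 u -37.2 z 165.5 | 220 u -37.0 z 166.5 | 222 u -36.7 z 166.6 |
```

The front faces line up within 0.5 mm: green -39.4, white -39.6, orange -40.0. Lowering the last 2 mm.

Emit:
step_arm:
  dp:
    - [-0.4,0,0.8]
    - [0,0,1]
    - [0,0,0.6]
    - [0,0,0]
    - [0,0,0]
  yaw: [0,0,0,0,0]
  hand: [50,50,50,50,50]

```text
t: 37.33
eef_pos: [0.3998, -0.2977, 0.1028]
tcp_rot: [[-0.994, 0.11, 0.0], [0.11, 0.994, -0.001], [-0.0, -0.001, -1.0]]
force: [-1.9, 0.7, 5.0]
opening: 0.689
```

Contact at the expected height, with 5 N. Releasing.

Emit:
step_arm:
  dp:
    - [0,0,0]
    - [0,0,0]
    - [0,0,0]
    - [0,0,0]
    - [0,0,-5]
    - [0,0,-15]
    - [0,0,-25]
    - [0,0,-30]
    - [0,0,-30]
    - [0,0,-10]
  yaw: [0,0,0,0,0,0,0,0,0,0]
  hand: [60,64,72,74,74,74,74,74,74,74]

```text
t: 38.17
eef_pos: [0.4018, -0.298, 0.2213]
tcp_rot: [[-0.994, 0.109, 0.005], [0.109, 0.994, -0.004], [-0.006, -0.003, -1.0]]
force: [0.0, -1.1, 0.2]
opening: 0.872
```

Emit:
step_arm:
  dp:
    - [0,10,0]
    - [0,25,0]
    - [0,35,0]
    - [0,35,0]
    - [0,15,0]
    - [0,0,0]
    - [0,0,0]
  yaw: [0,0,0,0,0,0,0]
  hand: [74,74,74,74,74,74,74]

```text
t: 38.75
eef_pos: [0.412, -0.1778, 0.2163]
tcp_rot: [[-0.994, 0.107, -0.002], [0.107, 0.994, -0.001], [0.002, -0.001, -1.0]]
force: [-0.9, 0.2, -0.1]
opening: 0.867
```

```bash
python3 st.py w39; python3 ol.py w39 .138 -6; python3 -c "
from h import *
im,d,c,W,s=grab('scene');save(im,'s39.png');save(cv2.resize(im[130:220,320:440],None,fx=5,fy=5,interpolation=cv2.INTER_CUBIC),'s39c.png')"
```

```text
38.8 [ 0.412  -0.1789  0.2164] 173.69 [ 1.379  0.346 -1.263  2.014  0.382  1.053  1.398] [-0.5 -0.1  0.3] [-0.01 -0.06 -0.04] 0.8680623189688369
[[-9.939e-01  1.098e-01 -1.400e-03]
 [ 1.098e-01  9.939e-01 -2.000e-04]
 [ 1.400e-03 -3.000e-04 -1.000e+00]]
150 [  38  158  112  121 7769] [ 97. 215.] (array([ 398.8, -297. ]), -6.39, array([-5.92, -7.46, -6.09, -6.27]), array([80.1, 59.7]))
190 [  39  161  109  117 7291] [ 95. 217.] (array([ 399.2, -297.5]), -6.29, array([-6.13, -6.12, -6.51, -6.3 ]), array([78.4, 58.5]))
215 [  40  162  107  116 6957] [ 95. 217.] (array([ 399.3, -297.8]), -6.53, array([-6.13, -7.57, -6.36, -6.27]), array([77.5, 57.4]))
[ 0.47880258 -0.18311452  0.00094926] [ 0.56887212 -0.19266762  0.00096805]
```

View pics/w39.png

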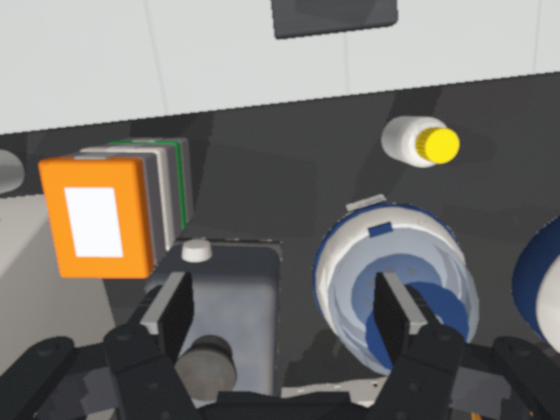

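View pics/s39c.png

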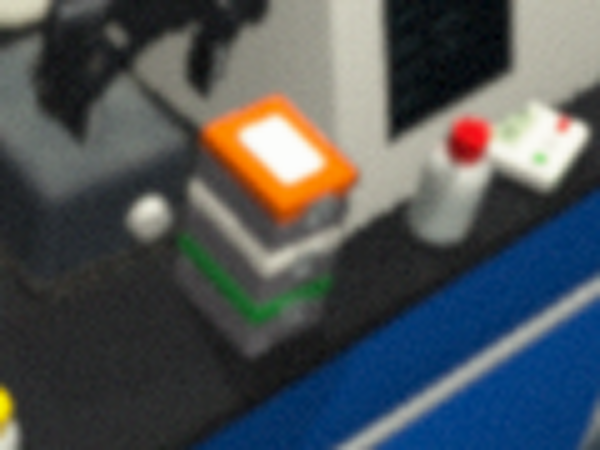

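View pics/s39.png

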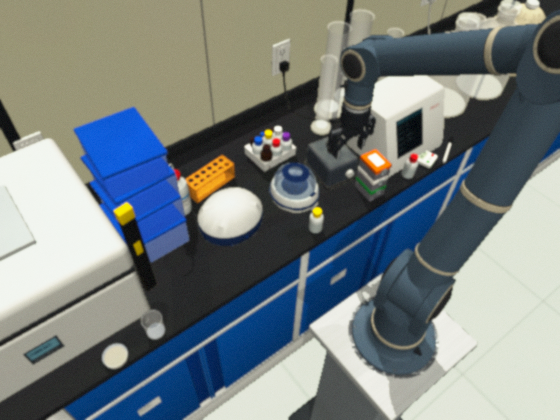

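The column is square: the orange top measures (399.2, -297.4) at -6.3°, against green at (399.1, -298.1) and -6.3°. The bottles and beaker look untouched, and the arm is clear and still. Handing in.

```bash
python3 -c "
from h import *
print(workorder.job_done())"
```

```text
the job is handed in; nothing more can be done
None
```

The three cases now stand in one column on the green case, lids up. I handed the job in at about 39 s of the 72 s allowed, with the arm clear and touching nothing.

**What I did**
- **White case:** I set it on the green one first, then let go.
- **Orange case, tipping:** I lifted it a few millimetres and shifted it away from the bench edge. I then tipped it towards the robot about its near bottom edge and let go of it once it lay flat.
- **Orange case, stacking:** I took it again and set it on top of the white one.

**Last checks**

| Case | Top centre (x, y), mm | Heading |
|---|---|---|
| green (measured before stacking) | 399.1, -298.1 | -6.3° |
| white | 399.0, -297.3 | -6.4° |
| orange | 399.2, -297.4 | -6.3° |

- The front faces agreed to about 0.5 mm just before release.
- Both placements made contact at the expected height with 5–6 N.
- The bottles and the beaker looked unmoved in the last pictures. I did not measure them again.

**What went less well**
- **First tipping attempts:** the first two grips did not turn the case. It lifted or slid a little, upright each time, until I gripped it by a small pad corner.
- **Fingertips on the bench:** near the end of the tip the fingertips pressed on the bench with about 55 N before I backed off. The wrist limit is 120 N. I took the 40 N limit to apply only to the arm and gripper body, not the fingertips.
- **Last 9° of the tip:** with the fingertips on the bench I could not lower it further, so I eased the grip in 0.1 mm steps. The clasp end, about 12 mm up, then settled onto the bench within about 0.2 s.

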